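# Put the edge paint away in the paddle-latched cabinet

## Task

Put the red bottle of edge paint away: lift the paddle handle on the small steel cabinet until its hidden bolt is clear, keep it lifted while you draw the door off the latch, then swing the door wide open and stand the red bottle gently upright on the floor of the bin inside the door. Work the latch by feel: its travel differs from one time to the next, and it must neither be forced against its end stop nor the door hauled on while it is still bolted. At the end the paddle hangs down, the door is left open and the other things on the bench are where they were.

Things in the scene. Friction and masses are not known exactly. Their poses are not given: they have to be found in the camera images.
- cabinet: Small grey steel cabinet, 130 deep, 260 wide, 190 high, fixed to the bench, door on its front (towards the robot). Origin: centre of its underside; x from door to back, y to the hinge side (left seen from the front), z up. Out of sight, a sprung bolt on the door (bolt_nose) stands up behind the flange over the doorway (strike); hauling at the paddle with over 17 N while bolted damages it.
- door_hinge (a point): Point on the vertical hinge axis, level with the door's top edge, 186 above the bench. Its axes turn with the door: x from the door's outside to its inside, -y along the door to its free edge, z up. The door is a panel 14 thick, its faces at x 2 and 16, 172 high, lower edge 14 above the bench. Its hinge is a little stiff: it stays where it is left; about 1 N moves it.
- door_edge (a point): Middle of the free upper corner of the door, opposite the hinge: at x 9, y -263, z 0 in the axes of door_hinge (mm).
- paddle_grip (a point): Point midway between the sides of the black paddle handle, 55 from its pivot. The paddle is 40 wide, 14 thick, 75 long, sticks out from the door and hangs 30 degrees below level at rest, with free space at both sides and below. Its pivot is a level pin along the door, at x -14, y -195, z -20 in the axes of door_hinge (mm). A return spring lets it down when it is let go.
- paddle (a joint): Lift of the paddle in rad: 0 hanging, grows as its free end rises. First free play (2 N at the grip, plus what the fingers' own friction adds), then it pushes the hidden bolt down (5 N), then a hard end stop. The play is set by a hidden screw: the bolt is clear somewhere from 0.35 to 0.8, the stop comes 0.07 later. Over 15 N on the stop strains the linkage (tail on screw_top).
- door (a joint): Opening angle of the door in rad: 0 shut, grows as the free edge swings out towards the robot, end stop at 1.75. About 0.08 is enough to be off the latch, after which the paddle may be let go.
- bin (a point): Middle of the floor of the open-topped dark steel bin on the inside of the door, 96 above the bench; axes as door_hinge. The bin is 62 wide inside (x), 138 long (y), its walls 28 high. 37 lie between this point and the door's inner face, whose top is 90 above the bin floor.
- red_bottle: The bottle to put away: red, with a black cap, pale label, 34 across, 72 high, about 0.07 kg; body up to 56, cap 18 across above. Origin: centre of its underside, z up.
- brown_bottle: Bystander: dark brown bottle with a white cap, 34 across, 72 high. Origin: centre of its underside.
- black_bottle: Bystander: black bottle with a white cap, 34 across, 72 high. Origin: centre of its underside.
- dauber: Bystander: dark wooden dauber lying on the bench, 24x136x13, long axis its y. Origin: centre of its underside.
- tape_roll: Bystander: roll of pale paper tape lying flat at the left, 105 across, 26 high. Origin: about the centre of its underside.

How it is judged:
On the way, in this order (a step that is already met when the one before it is completed fails the run):
1. the paddle is lifted (value of joint paddle above 0.3 rad), for 0.1 s.
2. the door is swung wide open (value of joint door above 1.3 rad), for 0.2 s.
At the end, for the whole second after the job is handed in: The door stands open by more than 1.3 rad, the paddle hangs down again (under 0.1 rad), and the red bottle stands at rest on the bin floor (within 6 mm of it in height, inside the bin's walls), upright within 0.12 rad (value of joint door above 1.3 rad and value of joint paddle below 0.1 rad and x of red_bottle in the frame of bin between -0.025 and 0.025 m and y of red_bottle in the frame of bin between -0.06 and 0.06 m and z of red_bottle in the frame of bin between -0.006 and 0.006 m and angle between red_bottle's own z axis and vertical below 0.12 rad and linear speed of red_bottle below 0.03 m/s); the robot touches nothing.
It fails at once if the door is hauled on while still bolted (contact force between bolt_nose and strike above 20 N).
It fails at once if the paddle is forced against its end stop and strains the linkage (contact force between tail and screw_top above 30 N).
It fails at once if the red bottle is let fall (contact force between the fingers and red_bottle below 0.05 N and linear speed of red_bottle above 0.5 m/s).
It fails at once if another bottle, the dauber or the tape roll is shifted by more than 2 cm (distance of any of brown_bottle, black_bottle, dauber, tape_roll from where it was at the start of the episode above 0.02 m).
It also fails if it takes over 72 s, if anything falls off the work surface, if the arm or the gripper's body presses on something with over 40 N, if the wrist force passes 120 N, or if a joint passes its speed limit or range.

## Robot

A 6-joint arm with a two-finger parallel gripper is mounted at the origin on a cart in front of the work surface, level with it; the furniture and walls round the work are solid. World frame = base frame: x ahead of the robot, y to its left, z up, the work surface at z = 0. Lengths are in m, angles in rad, forces in N, time in s.
With the tool pointing down it reaches from about 0.3 to 0.95 m from the base axis. Payload 3.1 kg.
Tool frame: the origin (TCP) lies midway between the tips of the shut fingers; the grasp point (between the pads) lies 19 mm behind it; z points along the fingers, y is the direction in which the jaws open and shut (so a half turn about z gives the same grasp; the last joint's range is limited). The gripper opens to 85 mm and grips with 20 to 120 N. Pads are 22 mm wide; open, the fingers measure 114 mm over their backs; the gripper's body (76 mm by 85 mm) begins 54 mm behind the grasp point. The pads swing forward as they close: fully open they stand 13 mm farther back than shut.
Start: joints at [1.234, 0.308, 1.634, -0, 1.2, -0.07], TCP at [0.165, 0.603, 0.2] pointing down, gripper open.
Joint ranges: [-3.06, 3.06], [-0.79, 1.96], [0.05, 2.63], [-1.19, 4.34], [0.05, 2.64], [-2.94, 2.94]. Speed limits (rad/s): [2.79, 2.79, 3.14, 3.14, 3.14, 3.14].

## Interface

Orientations are given as a 3x3 rotation matrix whose columns are the frame's x, y, z axes.
In Python, from workcell import * gives the robot as it stands.
- The arm moves only by the tool arm_command, never from a script. Its argument "series" is a list of rows, each an object of numbers: "wx", "wy", "wz": the turn, a rotation vector about the world's x, y, z in rad; "tx", "ty", "tz": the shift along the world's x, y, z in m; "grip": the closure, from -1 (fully open) to 1 (shut). A call has 1 to 12 rows; each row shifts and turns the pose as measured when the row begins; what a row does not reach is not made up. A row lasts 1/12 s, in which the tool goes at most 41.7 mm and 7.16 degrees, less where a joint would pass 70% of its speed; a pose out of reach is approached as far as the arm can. A call is refused whole if a number of a shift passes 0.0417 or a number of a turn 0.125, either way. A call with a gripper value outside its range is refused whole. The fingers move at their own pace and stop on an object; "newtons" is the grip in N (left out, the last holds). Time passes only in rows, so rows that do not move let the fingers close. It gives the time, the measured TCP pose, the force and the opening at its end, in the units of the state.
- sense(): the state, without advancing time (a new reading comes with each control period).
- capture(name): name is "scene" or "side" or "wrist"; returns a dict with "image" (400x640x3 uint8, blue, green, red), "vfov" (degrees; the focal length in pixels is half the picture's height over the tangent of half this angle, whatever the lens; pixels are square), "cx", "cy" (the principal point, pixels), "view" (4x4, takes a point from world to camera coordinates); the wrist camera has in their place "tool_from_camera" (4x4, takes a point from camera to tool coordinates, whose origin is the TCP and whose axes are the flange's). Camera axes: x right, y down, z forward; pixel columns grow to the right and rows downward; lengths in m; the calibration is good to about 2 mm. The wrist camera is an equidistant fisheye: a pixel r from the principal point sees the ray r / f radians off the axis. A picture is of the moment at which its call begins: read the wrist's pose just before it. There is no depth.
- finish_job(): hands the job in, once; it reports no verdict.
Trained networks look in the newest picture that a camera, given by its name, has taken for a name from the list of things; names that differ only in an ending like _2 or _b are one class to them, and where a whole thing is asked for, a point or a joint stands for the part that bears it (a point fixed in the world has none). Each returns a list of dicts, best first, with "confidence" (0 to 1); they miss things now and then, are a little off and sometimes report something else, mostly with a low value. They report only what shows in the picture. A call takes as long as a camera call.
- spot_in(camera, name): "centre" ([x, y, z] in m, in the coordinates of the camera as it stood for that picture, good to about 4 mm: the middle of the surface that is visible of it).
The state is a dict: "time_s": time; "joint_pos": joint angles; "dq": joint speeds; "joint_efforts": joint torques, N m; "tool_pos": TCP position; "tcp_rot": TCP orientation; "ft_force": force on the tool from outside, world axes, zero at the start; "ft_torque": the same for the moment, N m; "grip_width": opening from 0.0 (shut) to 1.0 (fully open).
Only numpy, scipy, OpenCV 4.12 (cv2) and the standard library are available. Lean on these libraries where they do the work, as an engineer would, in place of code of your own. Each camera call takes 0.05 s, during which the arm holds its last target.

## Working session

There is one attempt and no reset: what is moved stays moved. The work goes in short steps, Python scripts to look and compute and a tool call to move; the robot and the scene stay as the last step left them, time stands still between calls to the robot, and variables do not carry over. Pictures are saved under pics/ and viewed, and the job is handed in when it is done.

Besides the shell and the picture viewer there is one more tool, called after "Request:" by a JSON object that holds its "method" and its "body". arm_command: Moves the arm, as the interface text tells. Its arguments: {"type":"object","properties":{"series":{"type":"array","items":{"type":"object","properties":{"wx":{"type":"number"},"wy":{"type":"number"},"wz":{"type":"number"},"tx":{"type":"number"},"ty":{"type":"number"},"tz":{"type":"number"},"grip":{"type":"number"}}}},"newtons":{"type":"number"}},"required":["series"]}

```bash
mkdir -p pics; ls; python3 - <<'E'
from workcell import *
import cv2
s=sense(); print(s)
for n in ["scene","side","wrist"]:
    c=capture(n); cv2.imwrite(f"pics/{n}0.png",c["image"])
    print(n,{k:v for k,v in c.items() if k!="image"})
    for t in ["cabinet","door_hinge","door_edge","paddle_grip","red_bottle","brown_bottle","black_bottle","dauber","tape_roll"]:
        r=spot_in(n,t)
        for q in r[:2]:
            print(t,q)
E
```

```text
pics
{'time_s': 0.0, 'joint_pos': array([ 1.23431200e+00,  3.08960559e-01,  1.63517296e+00,  1.71585434e-05,
        1.19969265e+00, -6.96923742e-02]), 'dq': array([-0.00095835,  0.00074193,  0.00061051, -0.00219168, -0.00062408,
        0.0007422 ]), 'joint_efforts': array([ 7.95774013e-04, -4.15268540e+01, -2.76660544e+01, -8.94457185e-05,
        1.02504817e-02,  1.65716341e-05]), 'tool_pos': array([0.1645001 , 0.60205453, 0.1988813 ]), 'tcp_rot': array([[-9.64619914e-01,  2.63643424e-01, -7.52536805e-04],
       [ 2.63644442e-01,  9.64617637e-01, -2.10298840e-03],
       [ 1.71471213e-04, -2.22698663e-03, -9.99997506e-01]]), 'ft_force': array([ 0.08114849,  0.10469669, -0.4780759 ]), 'ft_torque': array([ 0.03254765,  0.00691745, -0.00843232]), 'grip_width': 0.997794439869735}
scene {'vfov': 47.695660000521826, 'cx': 330.92307932713686, 'cy': 201.12094531522413, 'view': array([[-0.77633104, -0.63019113, -0.01300966,  0.42968053],
       [-0.29454   ,  0.38093624, -0.87643241,  0.24389742],
       [ 0.55727579, -0.67656982, -0.48134912,  1.18501097],
       [ 0.        ,  0.       
[... 1754 characters left out ...]
984690485, 'cx': 320.63889664693875, 'cy': 201.8757852938823, 'tool_from_camera': array([[-1.85884291e-04, -9.44998078e-01, -3.27075829e-01,
         8.42808876e-02],
       [ 9.99999454e-01,  1.60743717e-04, -1.03274734e-03,
        -3.44267157e-04],
       [ 1.02851964e-03, -3.27075842e-01,  9.44997532e-01,
        -1.73838903e-01],
       [ 0.00000000e+00,  0.00000000e+00,  0.00000000e+00,
         1.00000000e+00]])}
red_bottle {'centre': [-0.705, 0.4819, 0.5252], 'confidence': 0.65}
brown_bottle {'centre': [-0.6889, 0.4002, 0.5006], 'confidence': 0.75}
black_bottle {'centre': [-0.7764, 0.4256, 0.508], 'confidence': 0.58}
tape_roll {'centre': [-0.1024, 0.2138, 0.4496], 'confidence': 0.58}
```

View pics/scene0.png

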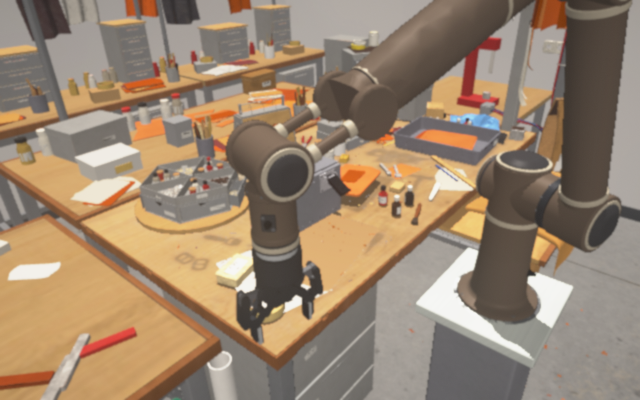

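View pics/side0.png

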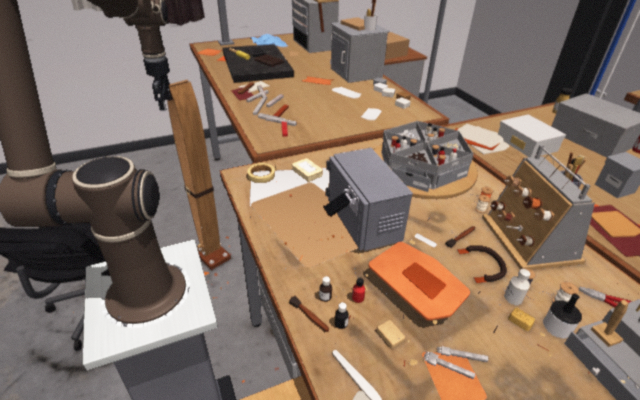

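View pics/wrist0.png

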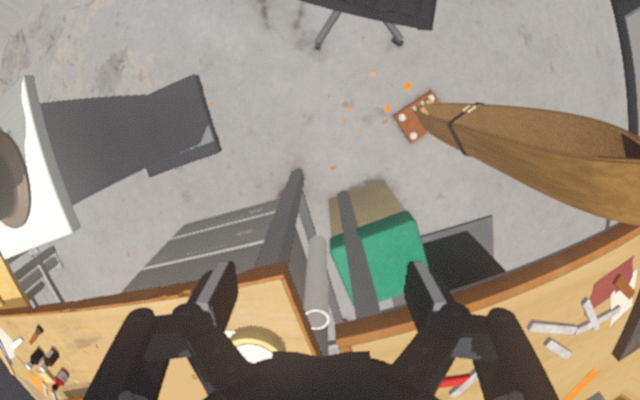

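```bash
cat > h.py <<'E'
from workcell import *
import cv2, numpy as np
np.set_printoptions(precision=4,suppress=True)
def K(c):
    f=200/np.tan(np.radians(c["vfov"])/2); return f
def proj(c,p):
    V=c["view"];q=V[:3,:3]@np.asarray(p)+V[:3,3];f=K(c)
    return np.array([c["cx"]+f*q[0]/q[2],c["cy"]+f*q[1]/q[2]])
def w(c,p):
    V=c["view"]; return V[:3,:3].T@(np.asarray(p)-V[:3,3])
def ray_z(c,uv,z):
    V=c["view"];f=K(c);R=V[:3,:3];o=-R.T@V[:3,3]
    d=R.T@np.array([(uv[0]-c["cx"])/f,(uv[1]-c["cy"])/f,1]);return o+d*(z-o[2])/d[2]
def tri(cs,uvs):
    A=[];b=[]
    for c,uv in zip(cs,uvs):
        V=c["view"];f=K(c);R=V[:3,:3];o=-R.T@V[:3,3]
        d=R.T@np.array([(uv[0]-c["cx"])/f,(uv[1]-c["cy"])/f,1]);d/=np.linalg.norm(d)
        P=np.eye(3)-np.outer(d,d);A.append(P);b.append(P@o)
    return np.linalg.lstsq(np.vstack(A),np.hstack(b),rcond=None)[0]
def wristT(c,s):
    T=np.eye(4);T[:3,:3]=s["tcp_rot"];T[:3,3]=s["tool_pos"];return T@c["tool_from_camera"]
def wproj(c,T,p):
    q=np.linalg.inv(T)@np.append(p,1);f=K(c);r=np.hypot(q[0],q[1]);th=np.arctan2(r,q[2]);return np.array([c["cx"]+f*th*q[0]/r,c["cy"]+f*th*q[1]/r])
E
python3 - <<'E'
from h import *
for n in ["scene","side"]:
    c=capture(n)
    for t in ["cabinet","door_edge","paddle_grip","red_bottle","brown_bottle","black_bottle","dauber","tape_roll"]:
        for q in spot_in(n,t)[:2]: print(n,t,q["confidence"],w(c,q["centre"]))
    if n=="side":
        cv2.imwrite("pics/sidez.png",cv2.resize(c["image"][130:270,290:450],None,fx=5,fy=4.2,interpolation=cv2.INTER_CUBIC)[:, :])
        im=c["image"][140:250,310:420]; cv2.imwrite("pics/sidez1.png",cv2.resize(im,(660,660)[:2],interpolation=cv2.INTER_CUBIC)[:600])
        im=c["image"][265:365,270:400]; cv2.imwrite("pics/sidez2.png",cv2.resize(im,(780,600),interpolation=cv2.INTER_CUBIC))
    else:
        im=c["image"][140:240,290:440]; cv2.imwrite("pics/scz.png",cv2.resize(im,(750,500),interpolation=cv2.INTER_CUBIC))
E
```

```text
scene cabinet 0.98 [0.5841 0.0056 0.1199]
scene door_edge 0.68 [0.5857 0.0122 0.109 ]
scene paddle_grip 0.52 [ 0.5345 -0.0094  0.1476]
scene red_bottle 0.64 [ 0.5    -0.2209  0.0335]
scene brown_bottle 0.56 [ 0.4237 -0.1807  0.0307]
scene black_bottle 0.53 [ 0.4232 -0.2805  0.0293]
scene dauber 0.48 [ 0.3524 -0.2027  0.0124]
scene tape_roll 0.7 [0.3897 0.4227 0.0143]
scene tape_roll 0.54 [ 0.5343 -0.0122  0.1502]
side cabinet 0.97 [ 0.6265 -0.0336  0.1661]
side door_edge 0.64 [ 0.5889 -0.0139  0.1383]
side paddle_grip 0.74 [ 0.5861 -0.0156  0.1412]
side paddle_grip 0.53 [ 0.5384 -0.0219  0.1502]
side brown_bottle 0.66 [ 0.4261 -0.2034  0.0425]
side black_bottle 0.87 [ 0.4235 -0.2926  0.0392]
side dauber 0.69 [ 0.3638 -0.2293  0.0147]
side tape_roll 0.96 [0.432  0.4024 0.0214]
```

View pics/sidez1.png

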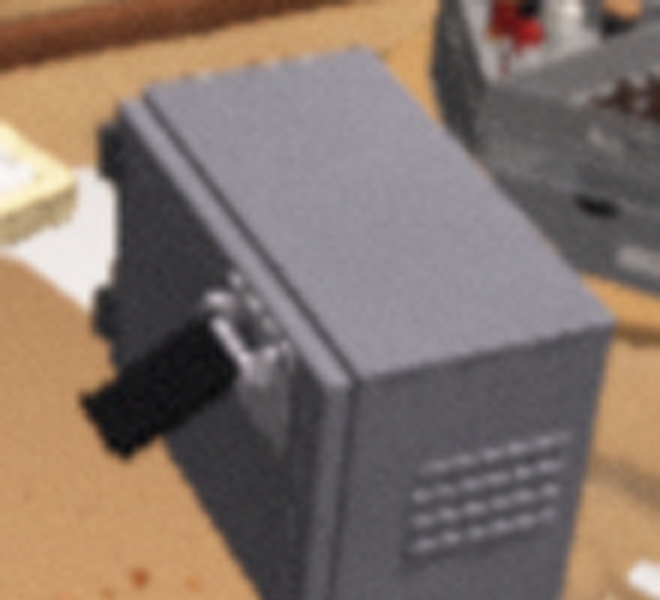

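View pics/sidez2.png

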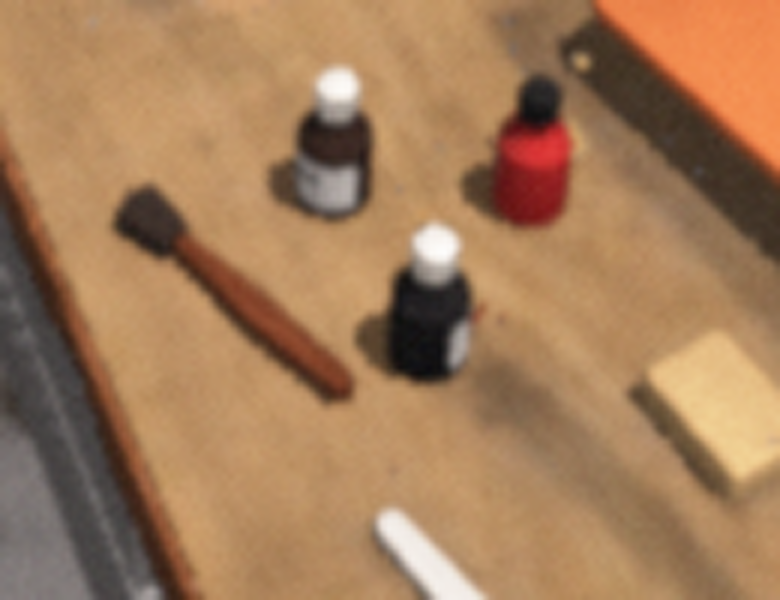

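View pics/scz.png

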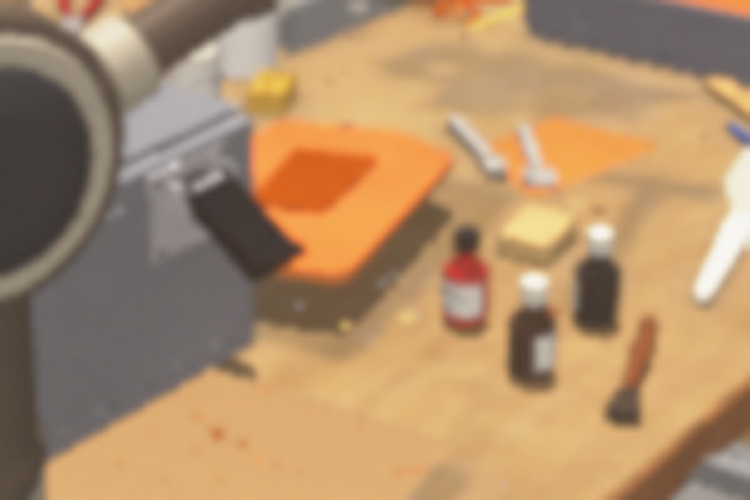

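```bash
python3 - <<'E'
from h import *
c=capture("side")
for uv in [(355,380),(612,322),(370,45),(150,90)]:
    print(uv,ray_z(c,(310+uv[0]/6,140+uv[1]/6),.19))
for uv in [(122,102),(335,392)]: print('door',ray_z(c,(310+uv[0]/6,140+uv[1]/6),.186))
im=c["image"]
s=capture("scene")
cr=lambda u,v:(270+u/6,265+v/6); sr=lambda u,v:(290+u/5,140+v/5)
for n,a,b in [("red",(540,85),(467,232)),("brown",(338,72),(535,278)),("black",(436,230),(600,230))]:
    print(n,tri([c,s],[cr(*a),sr(*b)]),ray_z(c,cr(*a),.072))
for n,a,b in [("pad end L",(85,400),(303,243)),("pad end R",(122,455),(255,280)),]:
    print(n,tri([c,s],[(310+a[0]/6,140+a[1]/6),sr(*b)]))
E
```

```text
(355, 380) [ 0.5947 -0.0921  0.19  ]
(612, 322) [ 0.7253 -0.0977  0.19  ]
(370, 45) [0.7444 0.165  0.19  ]
(150, 90) [0.6142 0.166  0.19  ]
door [0.5985 0.1663 0.186 ]
door [ 0.5851 -0.0921  0.186 ]
red [ 0.5038 -0.2288  0.0706] [ 0.5063 -0.2281  0.072 ]
brown [ 0.4267 -0.1932  0.0742] [ 0.4307 -0.1896  0.072 ]
black [ 0.4292 -0.2824  0.0737] [ 0.4332 -0.2795  0.072 ]
pad end L [ 0.4934 -0.0205  0.1515]
pad end R [ 0.5207 -0.0153  0.1132]
```

```bash
cat >> h.py <<'E'
def cabpose(p):
    x,y,a=p;R=np.array([[np.cos(a),-np.sin(a),0],[np.sin(a),np.cos(a),0],[0,0,1]])
    return R,np.array([x,y,0])
E
python3 - <<'E'
from h import *
from scipy.optimize import least_squares
c=capture("side")
L=[((355,380),(-.065,-.13,.19)),((612,322),(.065,-.13,.19)),((370,45),(.065,.13,.19)),((150,90),(-.065,.13,.19))]
def r(p):
    R,t=cabpose(p);return np.hstack([proj(c,R@np.array(l)+t)-np.array([310+u[0]/6,140+u[1]/6]) for u,l in L])
s=least_squares(r,[.67,.03,0]);print(s.x,s.fun)
R,t=cabpose(s.x)
# hinge guess: door outer face  from door points
for d in [(122,102),(335,392)]:
    print(R.T@(ray_z(c,(310+d[0]/6,140+d[1]/6),.186)-t))
for n,p in [("L",[ 0.4934,-0.0205,0.1515]),("R",[ 0.5207,-0.0153,0.1132])]: print(n,R.T@(p-t))
E
```

```text
[ 0.6694  0.0352 -0.0674] [ 0.0173 -0.5155  0.3203  0.2322  0.3226  0.7424 -0.6988 -0.4464]
[-0.0796  0.1261  0.186 ]
[-0.0756 -0.1326  0.186 ]
L [-0.1719 -0.0674  0.1515]
R [-0.145  -0.0604  0.1132]
```

Request:
{"method": "arm_command", "body": {"series": [{"tx": 0.0174,"ty": -0.0363,"tz": 0.01,"wz": 0.034,"grip": -1},{"tx": 0.0174,"ty": -0.0363,"tz": 0.01,"wz": 0.034},{"tx": 0.0174,"ty": -0.0363,"tz": 0.01,"wz": 0.034},{"tx": 0.0174,"ty": -0.0363,"tz": 0.01,"wz": 0.034},{"tx": 0.0174,"ty": -0.0363,"tz": 0.01,"wz": 0.034},{"tx": 0.0174,"ty": -0.0363,"tz": 0.01,"wz": 0.034},{"tx": 0.0174,"ty": -0.0363,"wy": -0.05},{"tx": 0.0174,"ty": -0.0363,"wy": -0.05},{"tx": 0.0174,"ty": -0.0363,"wy": -0.05},{"tx": 0.0174,"ty": -0.0363,"wy": -0.05},{"tx": 0.0174,"ty": -0.0363,"wy": -0.05},{"tx": 0.0174,"ty": -0.0363,"wy": -0.05}]}}

```text
validation failed for argument at $.se...
```

Request:
{"method": "arm_command", "body": {"series": [{"tx": 0.0174,"ty": -0.0363,"tz": 0.01,"wx": 0,"wy": 0,"wz": 0.034,"grip": -1},{"tx": 0.0174,"ty": -0.0363,"tz": 0.01,"wx": 0,"wy": 0,"wz": 0.034,"grip": -1},{"tx": 0.0174,"ty": -0.0363,"tz": 0.01,"wx": 0,"wy": 0,"wz": 0.034,"grip": -1},{"tx": 0.0174,"ty": -0.0363,"tz": 0.01,"wx": 0,"wy": 0,"wz": 0.034,"grip": -1},{"tx": 0.0174,"ty": -0.0363,"tz": 0.01,"wx": 0,"wy": 0,"wz": 0.034,"grip": -1},{"tx": 0.0174,"ty": -0.0363,"tz": 0.01,"wx": 0,"wy": 0,"wz": 0.034,"grip": -1},{"tx": 0.0174,"ty": -0.0363,"tz": 0,"wx": 0,"wy": -0.05,"wz": 0,"grip": -1},{"tx": 0.0174,"ty": -0.0363,"tz": 0,"wx": 0,"wy": -0.05,"wz": 0,"grip": -1},{"tx": 0.0174,"ty": -0.0363,"tz": 0,"wx": 0,"wy": -0.05,"wz": 0,"grip": -1},{"tx": 0.0174,"ty": -0.0363,"tz": 0,"wx": 0,"wy": -0.05,"wz": 0,"grip": -1}], "newtons": 30}}

```text
time_s: 3.38
tool_pos: [0.341, 0.2358, 0.2603]
tcp_rot: [[-0.977, 0.04, 0.212], [0.041, 0.999, 0.0], [-0.211, 0.009, -0.977]]
ft_force: [1.5, -0.3, 0.5]
grip_width: 0.998
```

Request:
{"method": "arm_command", "body": {"series": [{"tx": 0.017,"ty": -0.0358,"tz": 0,"wx": 0,"wy": -0.041,"wz": -0.004,"grip": -1},{"tx": 0.017,"ty": -0.0358,"tz": 0,"wx": 0,"wy": -0.041,"wz": -0.004,"grip": -1},{"tx": 0.017,"ty": -0.0358,"tz": 0,"wx": 0,"wy": -0.041,"wz": -0.004,"grip": -1},{"tx": 0.017,"ty": -0.0358,"tz": 0,"wx": 0,"wy": -0.041,"wz": -0.004,"grip": -1},{"tx": 0.017,"ty": -0.0358,"tz": 0,"wx": 0,"wy": -0.041,"wz": -0.004,"grip": -1},{"tx": 0.017,"ty": -0.0358,"tz": 0,"wx": 0,"wy": -0.041,"wz": -0.004,"grip": -1},{"tx": 0.017,"ty": -0.0358,"tz": 0,"wx": 0,"wy": -0.041,"wz": -0.004,"grip": -1},{"tx": 0,"ty": 0,"tz": 0,"wx": 0,"wy": 0,"wz": 0,"grip": -1}]}}

```text
time_s: 4.05
tool_pos: [0.4636, -0.0342, 0.2666]
tcp_rot: [[-0.858, 0.071, 0.509], [0.07, 0.997, -0.021], [-0.509, 0.018, -0.861]]
ft_force: [0.1, 0.4, -0.6]
grip_width: 1.001
```

```bash
python3 - <<'E'
from h import *
from scipy.spatial.transform import Rotation as Ro
s=sense();c=capture("wrist");T=wristT(c,s)
print(s["time_s"],s["tool_pos"],s["tcp_rot"],s["ft_force"],s["joint_pos"])
for t in ["paddle_grip"]:
    for q in spot_in("wrist",t)[:2]: print(t,q["confidence"],(T@np.append(q["centre"],1))[:3])
im=c["image"].copy()
R,t=cabpose([.669,.0352,-.0674])
H=np.array([-.081,.131,.186])
pts=[H,H+[9e-3,-.263,0],H+[2e-3,-.263,0]]+[H+[-.014-l*np.cos(.5236),-.195+dy,-.02-l*np.sin(.5236)] for l in(0,75e-3) for dy in(-.02,.02)]
for l in pts:
    u=wproj(c,T,R@l+t);print(u)
    cv2.circle(im,tuple(int(v) for v in u),2,(0,255,0),-1)
cv2.imwrite("pics/w1.png",im)
c=capture("scene");im=c["image"].copy()
for l in pts: cv2.circle(im,tuple(int(v) for v in proj(c,R@l+t)),1,(0,255,0),-1)
cv2.imwrite("pics/s1.png",im)
E
```

```text
4.05 [ 0.4636 -0.0342  0.2666] [[-0.8581  0.0706  0.5087]
 [ 0.0698  0.9973 -0.0208]
 [-0.5088  0.0176 -0.8607]] [ 0.099   0.431  -0.5769] [-0.2455 -0.4545  2.3057  0.149   0.771  -1.8202]
paddle_grip 0.76 [ 0.5315 -0.0156  0.1551]
[495.2999 230.8749]
[276.4367 242.3959]
[275.6804 238.942 ]
[319.0326 215.0735]
[355.5741 214.4595]
[318.0834 146.6139]
[357.1657 146.3516]
```

View pics/w1.png

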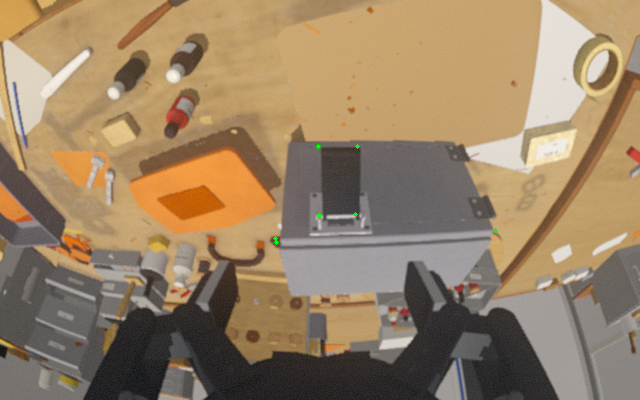

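View pics/s1.png

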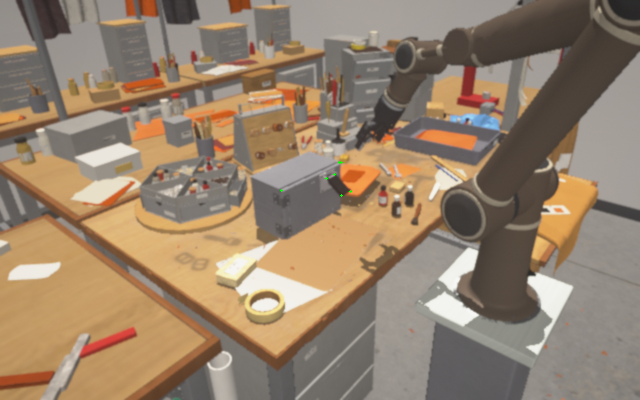

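```bash
python3 - <<'E'
import cv2
im=cv2.imread("pics/w1.png");cv2.imwrite("pics/w1z.png",cv2.resize(im[130:310,260:510],(800,576),interpolation=cv2.INTER_CUBIC))
im=cv2.imread("pics/s1.png");cv2.imwrite("pics/s1z.png",cv2.resize(im[140:250,240:370],(709,600),interpolation=cv2.INTER_CUBIC))
E
```

```text
(no output)
```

View pics/w1z.png

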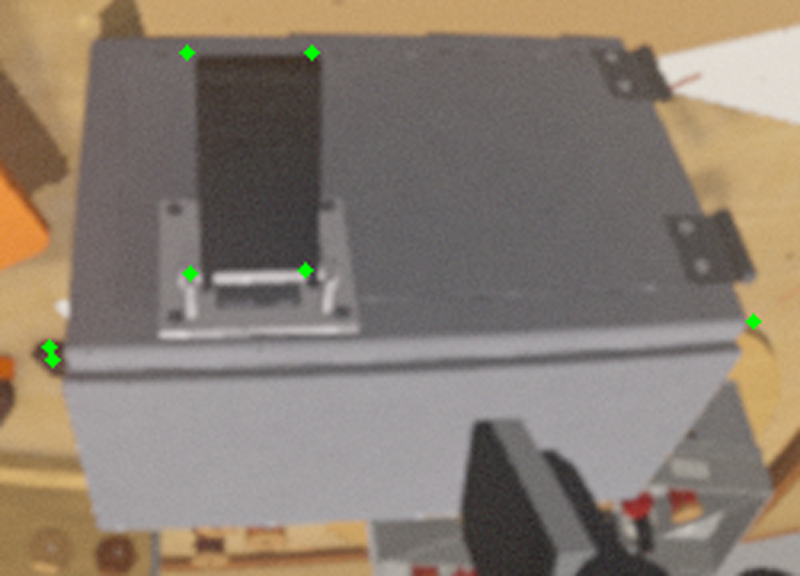

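View pics/s1z.png

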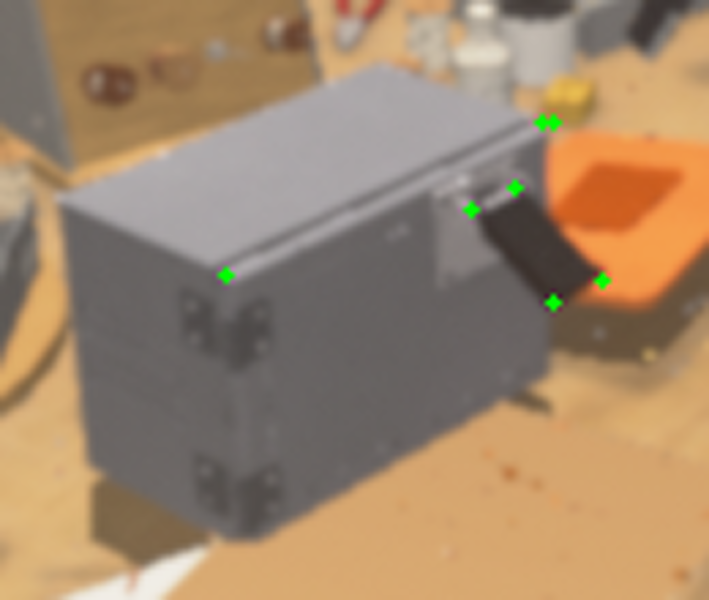

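Request:
{"method": "arm_command", "body": {"series": [{"tx": 0.012,"ty": 0.009,"tz": -0.028,"wx": 0,"wy": 0,"wz": 0,"grip": -1},{"tx": 0.014,"ty": 0.009,"tz": -0.03,"wx": 0,"wy": 0,"wz": 0,"grip": -1},{"tx": 0.015,"ty": 0,"tz": -0.03,"wx": 0,"wy": 0,"wz": 0,"grip": -1},{"tx": 0.015,"ty": 0,"tz": -0.03,"wx": 0,"wy": 0,"wz": 0,"grip": -1},{"tx": 0.012,"ty": 0,"tz": -0.024,"wx": 0,"wy": 0,"wz": 0,"grip": -1},{"tx": 0,"ty": 0,"tz": 0,"wx": 0,"wy": 0,"wz": 0,"grip": -1}]}}

```text
time_s: 4.7
tool_pos: [0.5361, 0.007, 0.1265]
tcp_rot: [[-0.855, 0.036, 0.517], [0.042, 0.999, -0.0], [-0.517, 0.022, -0.856]]
ft_force: [-1.3, 0.9, 0.1]
grip_width: 0.999
```

```bash
python3 - <<'E'
from h import *
s=sense();c=capture("wrist");cv2.imwrite("pics/w2.png",c["image"]);c=capture("side");cv2.imwrite("pics/sd2.png",cv2.resize(c["image"][120:270,250:450],(800,600),interpolation=cv2.INTER_CUBIC))
print(s["time_s"],s["tool_pos"],s["tcp_rot"],s["ft_force"],s["joint_pos"])
E
```

```text
4.7 [0.5361 0.007  0.1265] [[-0.8552  0.0362  0.517 ]
 [ 0.0422  0.9991 -0.0002]
 [-0.5166  0.0217 -0.856 ]] [-1.3463  0.9023  0.085 ] [-0.1028 -0.0458  2.3267  0.167   0.3238 -1.7751]
```

View pics/w2.png

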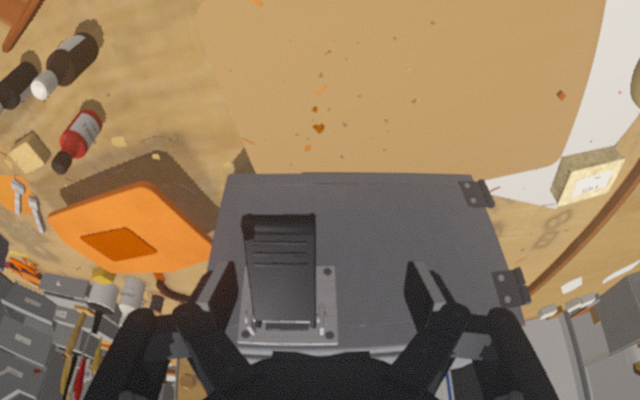

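View pics/sd2.png

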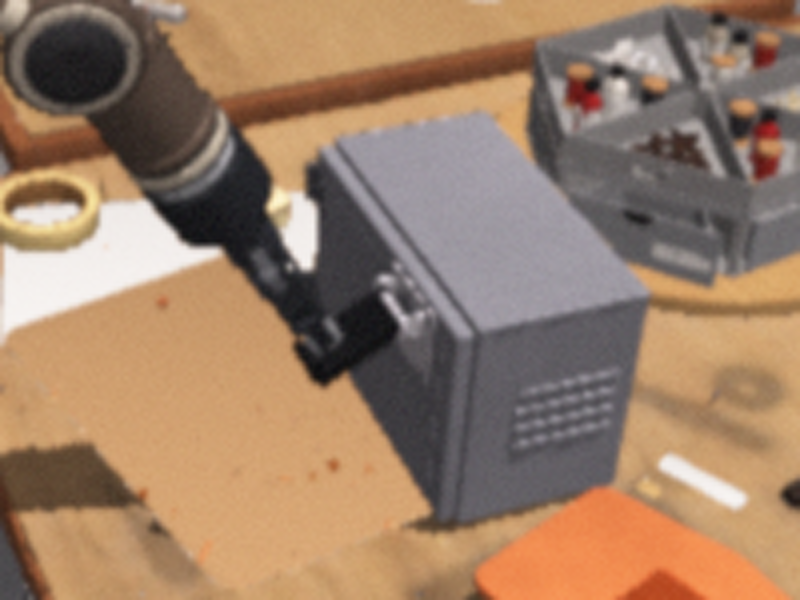

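Request:
{"method": "arm_command", "body": {"series": [{"tx": 0,"ty": -0.012,"tz": 0,"wx": 0,"wy": 0.05,"wz": -0.015,"grip": -1},{"tx": 0,"ty": -0.011,"tz": 0,"wx": 0,"wy": 0.05,"wz": -0.015,"grip": -1},{"tx": 0,"ty": 0,"tz": -0.004,"wx": 0,"wy": 0.05,"wz": 0,"grip": -1},{"tx": 0,"ty": 0,"tz": 0,"wx": 0,"wy": 0,"wz": 0,"grip": -1}]}}

```text
time_s: 5.13
tool_pos: [0.5386, -0.0114, 0.1345]
tcp_rot: [[-0.918, 0.059, 0.392], [0.059, 0.998, -0.013], [-0.392, 0.012, -0.92]]
ft_force: [0.2, 0.2, -0.4]
grip_width: 1.0
```

Request:
{"method": "arm_command", "body": {"series": [{"tx": -0.0035,"ty": -0.0025,"tz": -0.009,"wx": 0,"wy": 0,"wz": 0,"grip": -1},{"tx": -0.0035,"ty": -0.0025,"tz": -0.009,"wx": 0,"wy": 0,"wz": 0,"grip": -1},{"tx": 0,"ty": 0,"tz": 0,"wx": 0,"wy": 0,"wz": 0,"grip": -1}]}}

```text
time_s: 5.38
tool_pos: [0.5338, -0.0147, 0.1215]
tcp_rot: [[-0.913, 0.055, 0.404], [0.054, 0.998, -0.012], [-0.404, 0.011, -0.915]]
ft_force: [-0.0, 0.2, -0.5]
grip_width: 1.004
```

Request:
{"method": "arm_command", "body": {"series": [{"tx": 0,"ty": 0,"tz": 0,"wx": 0,"wy": 0,"wz": 0,"grip": 1},{"tx": 0,"ty": 0,"tz": 0,"wx": 0,"wy": 0,"wz": 0,"grip": 1},{"tx": 0,"ty": 0,"tz": 0,"wx": 0,"wy": 0,"wz": 0,"grip": 1},{"tx": 0,"ty": 0,"tz": 0,"wx": 0,"wy": 0,"wz": 0,"grip": 1},{"tx": 0,"ty": 0,"tz": 0,"wx": 0,"wy": 0,"wz": 0,"grip": 1},{"tx": 0,"ty": 0,"tz": 0,"wx": 0,"wy": 0,"wz": 0,"grip": 1}], "newtons": 30}}

```text
time_s: 5.88
tool_pos: [0.53, -0.0142, 0.1198]
tcp_rot: [[-0.914, 0.055, 0.402], [0.055, 0.998, -0.012], [-0.402, 0.011, -0.916]]
ft_force: [-0.1, -0.2, -0.4]
grip_width: 0.147
```

```bash
cat > st.py <<'E'
from h import *
s=sense()
print(s["time_s"],s["tool_pos"],s["ft_force"],s["ft_torque"],s["grip_width"],s["joint_pos"])
E
python3 st.py; python3 - <<'E'
from h import *
c=capture("wrist");cv2.imwrite("pics/w3.png",c["image"])
E
```

```text
5.8833 [ 0.53   -0.0142  0.1198] [-0.1246 -0.1615 -0.3858] [0.0218 0.1956 0.0262] 0.1465904621351357 [-0.1375 -0.0013  2.2467  0.093   0.4865 -1.7241]
```

View pics/w3.png

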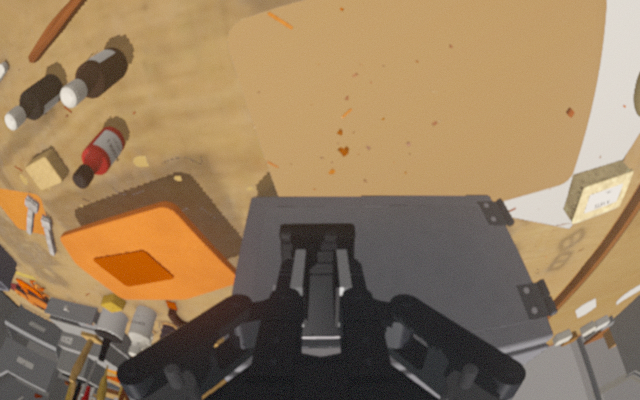

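```bash
python3 - <<'E'
from h import *
s=sense()
for n,b in [("side",(120,270,250,450)),("scene",(120,240,270,430))]:
    c=capture(n);im=c["image"].copy()
    for p in [s["tool_pos"], s["tool_pos"]-.019*s["tcp_rot"][:,2],s["tool_pos"]-.073*s["tcp_rot"][:,2]]:
        cv2.circle(im,tuple(int(round(v)) for v in proj(c,p)),1,(0,255,0),-1)
    cv2.imwrite(f"pics/{n}3.png",cv2.resize(im[b[0]:b[1],b[2]:b[3]],(800,600),interpolation=cv2.INTER_CUBIC))
E
```

```text
(no output)
```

View pics/side3.png

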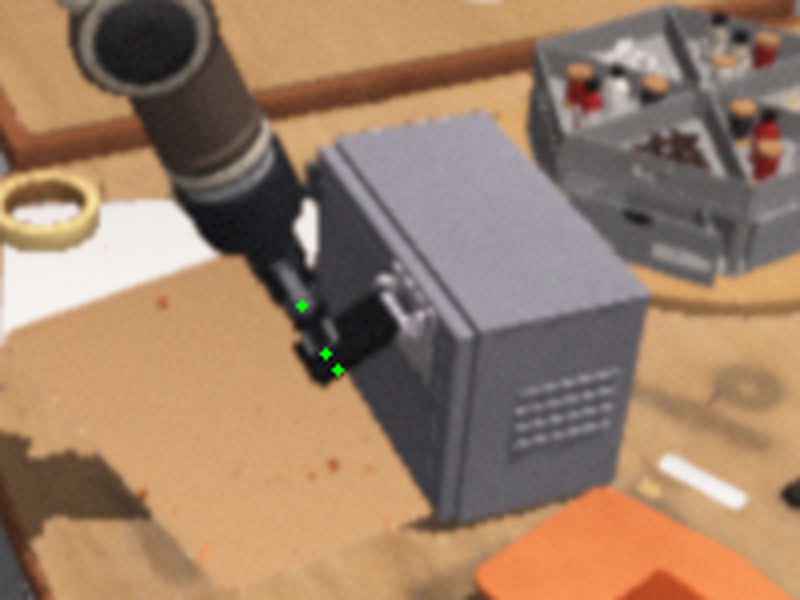

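View pics/scene3.png

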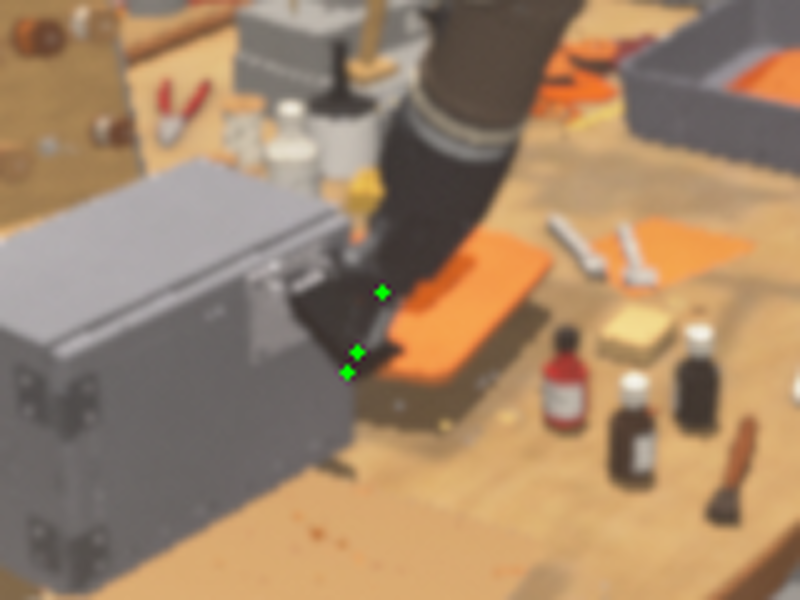

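```bash
python3 - <<'E'
from h import *
c=capture("side");s=capture("scene")
sr=lambda u,v:(290+u/5,140+v/5)
R,t=cabpose([.669,.0352,-.0674])
for n,a,b in [("top end y+",(85,400),(255,280)),("top end y-",(122,455),(303,243)),("piv y+",(215,300),(190,195)),("piv y-",(240,370),(225,170))]:
    p=tri([c,s],[(310+a[0]/6,140+a[1]/6),sr(*b)]);print(n,p,proj(c,p)-np.array([310+a[0]/6,140+a[1]/6]),R.T@(p-t))
print(sense()["grip_width"])
E
```

```text
top end y+ [0.5076 0.0065 0.1301] [-0.4403  0.5222] [-0.1591 -0.0395  0.1301]
top end y- [ 0.5058 -0.0421  0.1356] [-0.1188  0.1398] [-0.1577 -0.0882  0.1356]
piv y+ [0.5677 0.0004 0.1723] [-1.3987  1.8299] [-0.0987 -0.0416  0.1723]
piv y- [ 0.5659 -0.0407  0.1683] [ 0.2724 -0.3537] [-0.0978 -0.0827  0.1683]
0.0003012046652685611
```

```bash
python3 - <<'E'
from h import *
s=sense();c=capture("wrist");T=wristT(c,s);im=c["image"].copy()
R=s["tcp_rot"];p=s["tool_pos"]
print(p,s["ft_force"],s["grip_width"])
for l in [(0,0,0),(0,0,-.019),(0,0,-.04),(.011,0,-.01),(-.011,0,-.01)]:
    u=wproj(c,T,p+R@np.array(l));print(l,u);cv2.circle(im,tuple(int(round(v)) for v in u),2,(0,255,0),-1)
cv2.imwrite("pics/w4.png",cv2.resize(im[180:400,220:440],(600,600),interpolation=cv2.INTER_CUBIC))
for n,b in [("side",(150,230,290,370)),("scene",(140,240,310,430))]:
    c=capture(n)
    cv2.imwrite(f"pics/{n}4.png",cv2.resize(c["image"][b[0]:b[1],b[2]:b[3]],(600,600),interpolation=cv2.INTER_CUBIC))
E
```

```text
[ 0.5302 -0.0142  0.1199] [ 0.2186  0.7058 -0.0734] 0.0003012046652685611
(0, 0, 0) [321.4803 238.6826]
(0, 0, -0.019) [321.5306 253.2623]
(0, 0, -0.04) [321.5968 272.9506]
(0.011, 0, -0.01) [321.531  229.1383]
(-0.011, 0, -0.01) [321.4801 262.0105]
```

View pics/w4.png

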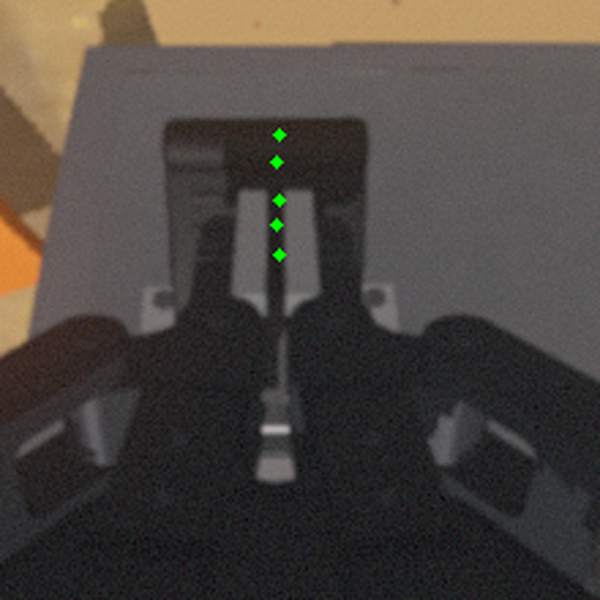

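View pics/side4.png

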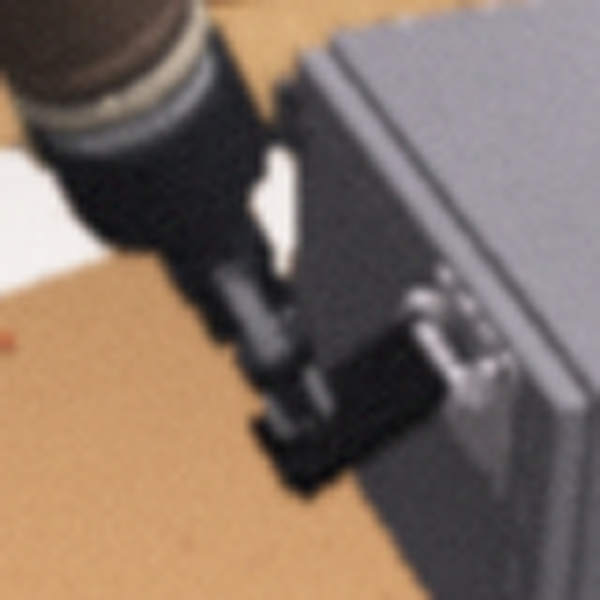

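View pics/scene4.png

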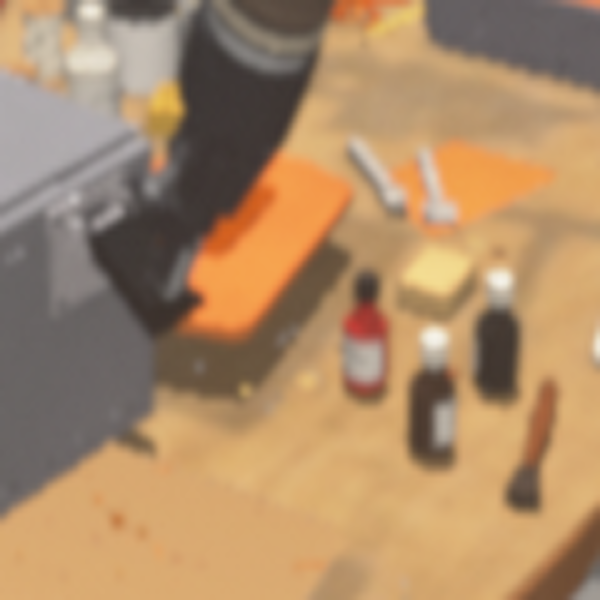

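```bash
python3 - <<'E'
from h import *
c=capture("scene");d=capture("side")
p0=np.array([0.1645,0.60205,0.19888])
for n,c in (("scene",c),("side",d)):
    im=cv2.imread(f"pics/{n}0.png")
    for p in [p0,p0+[0,0,.013],p0+[0,0,.073]]:
        u=proj(c,p);cv2.circle(im,tuple(int(round(v)) for v in u),1,(0,255,0),-1)
    u=proj(c,p0).astype(int)
    cv2.imwrite(f"pics/{n}5.png",cv2.resize(im[max(0,u[1]-60):u[1]+40,u[0]-50:u[0]+50],(600,600),interpolation=cv2.INTER_CUBIC))
c=capture("wrist");f=K(c)
im=cv2.imread("pics/w3.png")
E
```

```text
(no output)
```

View pics/scene5.png

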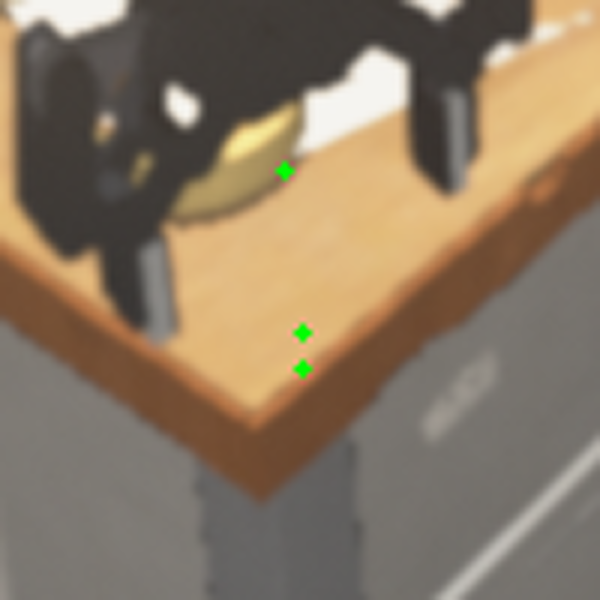

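View pics/side5.png

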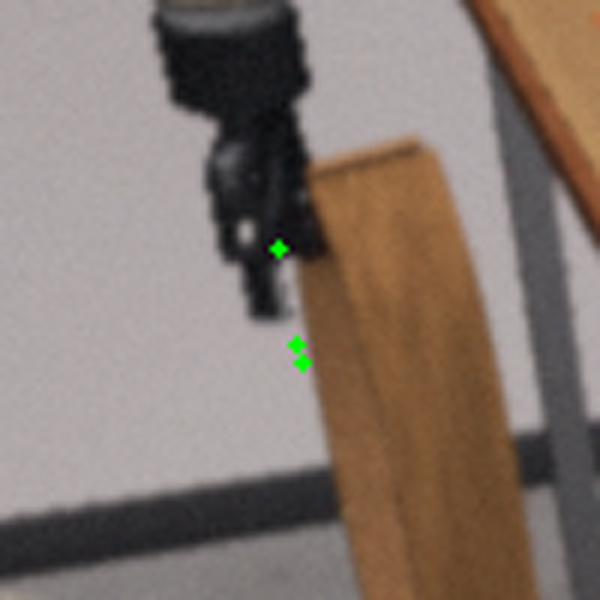

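```bash
python3 - <<'E'
from h import *
c=capture("side");s=sense();p=s["tool_pos"];z=s["tcp_rot"][:,2]
for l in np.arange(0,.1,.01): print(l,proj(c,p-l*z),(proj(c,p-l*z)-[290,150])*7.5)
E
```

```text
0.0 [333.7422 212.4122] [328.0663 468.0917]
0.01 [332.5602 210.2067] [319.2012 451.55  ]
0.02 [331.3644 207.9755] [310.2333 434.8165]
0.03 [330.1548 205.7184] [301.1608 417.8878]
0.04 [328.9309 203.4347] [291.9818 400.7605]
0.05 [327.6926 201.1241] [282.6945 383.431 ]
0.06 [326.4396 198.7861] [273.2969 365.8958]
0.07 [325.1716 196.4202] [263.7871 348.1512]
0.08 [323.8884 194.0258] [254.1631 330.1933]
0.09 [322.5897 191.6024] [244.4226 312.0183]
```

Request:
{"method": "arm_command", "body": {"series": [{"tx": -0.016,"ty": 0,"tz": 0.037,"wx": 0,"wy": 0,"wz": 0,"grip": -1},{"tx": -0.016,"ty": 0,"tz": 0.037,"wx": 0,"wy": 0,"wz": 0,"grip": -1},{"tx": 0,"ty": 0,"tz": 0,"wx": 0,"wy": 0,"wz": 0,"grip": -1},{"tx": 0,"ty": 0,"tz": 0,"wx": 0,"wy": 0,"wz": 0,"grip": -1},{"tx": 0,"ty": 0,"tz": 0,"wx": 0,"wy": 0,"wz": 0,"grip": -1},{"tx": 0,"ty": 0,"tz": 0,"wx": 0,"wy": 0,"wz": 0,"grip": -1}]}}

```text
time_s: 6.98
tool_pos: [0.4933, -0.0137, 0.1881]
tcp_rot: [[-0.921, 0.055, 0.386], [0.056, 0.998, -0.01], [-0.386, 0.013, -0.922]]
ft_force: [-0.6, 0.2, -0.3]
grip_width: 0.843
```

```bash
python3 - <<'E'
from h import *
s=sense();p=s["tool_pos"];z=s["tcp_rot"][:,2];y=s["tcp_rot"][:,1]
print(s["time_s"],p,s["grip_width"])
for n in ["side","scene"]:
    c=capture(n);im=c["image"].copy();u0=proj(c,p).astype(int)-[60,70]
    for l in [0,.013,.04,.073]:
        for k in (-1,1):
            u=proj(c,p-l*z+k*.0425*y); print(n,l,k,(u-u0)*5);cv2.circle(im,tuple(int(round(v)) for v in u),1,(0,255,0),-1)
    cv2.imwrite(f"pics/{n}6.png",cv2.resize(im[u0[1]:u0[1]+120,u0[0]:u0[0]+120],(600,600),interpolation=cv2.INTER_CUBIC))
E
```

```text
6.9833 [ 0.4933 -0.0137  0.1881] 0.8431721770782457
side 0 -1 [329.6843 401.2752]
side 0 1 [275.5329 310.9342]
side 0.013 -1 [321.5354 385.3116]
side 0.013 1 [267.4205 295.1627]
side 0.04 -1 [304.1816 351.3159]
side 0.04 1 [250.1687 261.6229]
side 0.073 -1 [282.1477 308.1519]
side 0.073 1 [228.3112 219.1291]
scene 0 -1 [345.7064 331.5562]
scene 0 1 [255.399 376.104]
scene 0.013 -1 [352.4425 316.1536]
scene 0.013 1 [261.8304 360.3539]
scene 0.04 -1 [366.7026 283.5464]
scene 0.04 1 [275.4565 326.9845]
scene 0.073 -1 [384.6445 242.5207]
scene 0.073 1 [292.6214 284.949 ]
```

View pics/side6.png

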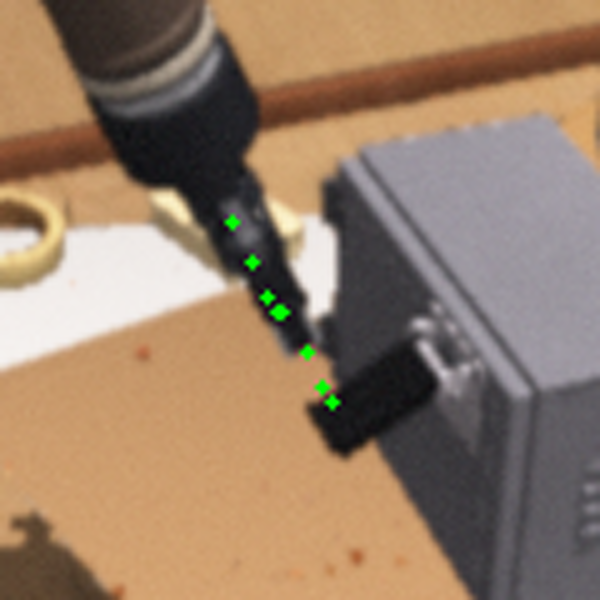

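View pics/scene6.png

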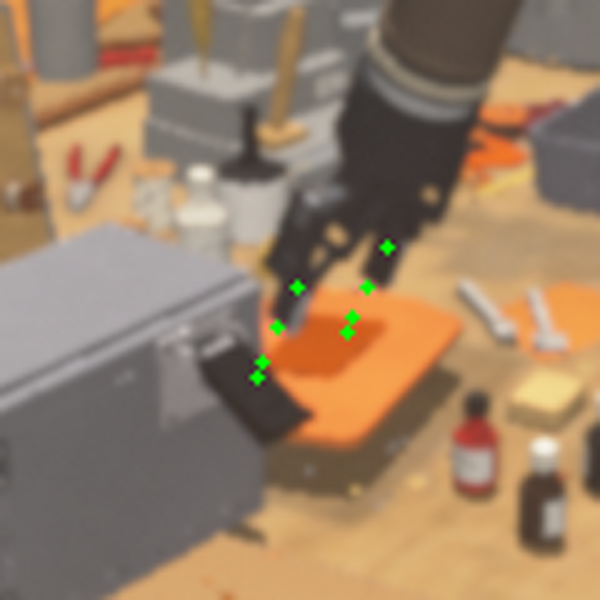

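Request:
{"method": "arm_command", "body": {"series": [{"tx": 0.015,"ty": -0.001,"tz": -0.03,"wx": 0,"wy": 0,"wz": 0,"grip": -1},{"tx": 0.015,"ty": -0.001,"tz": -0.03,"wx": 0,"wy": 0,"wz": 0,"grip": -1},{"tx": 0.014,"ty": -0.001,"tz": -0.026,"wx": 0,"wy": 0,"wz": 0,"grip": -1},{"tx": 0.005,"ty": 0,"tz": -0.01,"wx": 0,"wy": 0,"wz": 0,"grip": -1},{"tx": 0,"ty": 0,"tz": 0,"wx": 0,"wy": 0,"wz": 0,"grip": -1}]}}

```text
time_s: 7.5
tool_pos: [0.5452, -0.0169, 0.088]
tcp_rot: [[-0.92, 0.055, 0.389], [0.056, 0.998, -0.01], [-0.389, 0.012, -0.921]]
ft_force: [-0.0, -0.8, 0.1]
grip_width: 0.999
```

```bash
python3 - <<'E'
from h import *
s=sense();p=s["tool_pos"];print(p,s["ft_force"],s["time_s"])
c=capture("wrist");cv2.imwrite("pics/w7.png",c["image"])
for n in ["side"]:
    c=capture(n);im=c["image"].copy();u0=proj(c,p).astype(int)-[60,70]
    cv2.imwrite(f"pics/{n}7.png",cv2.resize(im[u0[1]:u0[1]+120,u0[0]:u0[0]+120],(600,600),interpolation=cv2.INTER_CUBIC))
E
```

```text
[ 0.5452 -0.0169  0.088 ] [-0.0307 -0.7746  0.1447] 7.5
```

View pics/side7.png

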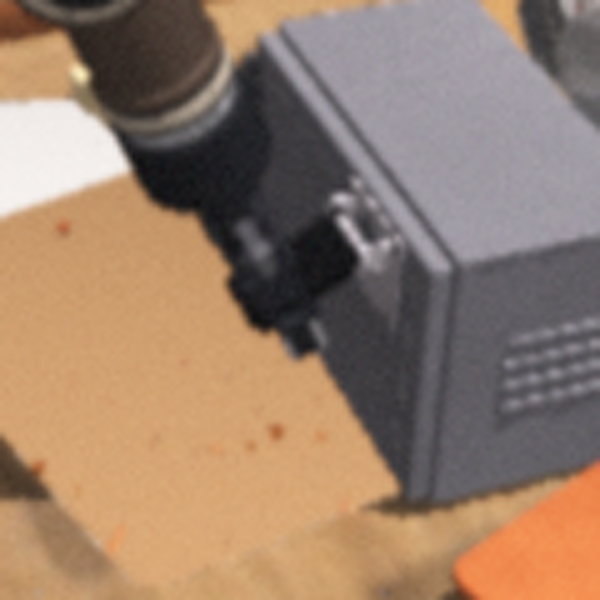

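View pics/w7.png

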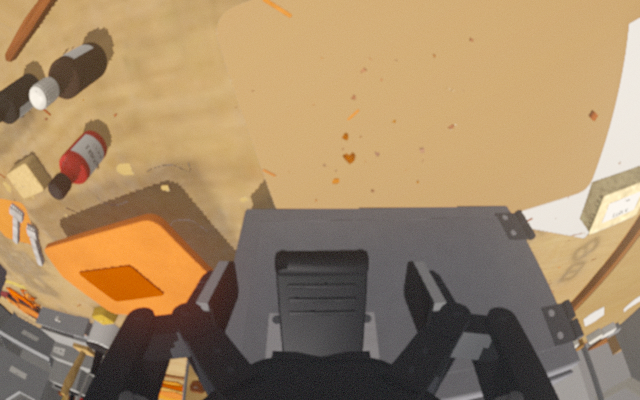

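Request:
{"method": "arm_command", "body": {"series": [{"tx": 0,"ty": 0,"tz": 0,"wx": 0,"wy": 0,"wz": 0,"grip": 1},{"tx": 0,"ty": 0,"tz": 0,"wx": 0,"wy": 0,"wz": 0,"grip": 1},{"tx": 0,"ty": 0,"tz": 0,"wx": 0,"wy": 0,"wz": 0,"grip": 1},{"tx": 0,"ty": 0,"tz": 0,"wx": 0,"wy": 0,"wz": 0,"grip": 1},{"tx": 0,"ty": 0,"tz": 0,"wx": 0,"wy": 0,"wz": 0,"grip": 1},{"tx": 0,"ty": 0,"tz": 0,"wx": 0,"wy": 0,"wz": 0,"grip": 1}], "newtons": 30}}

```text
time_s: 8.1
tool_pos: [0.5452, -0.0163, 0.0933]
tcp_rot: [[-0.918, 0.055, 0.394], [0.055, 0.998, -0.01], [-0.394, 0.012, -0.919]]
ft_force: [1.6, 0.3, -3.8]
grip_width: 0.459
```

```bash
python3 - <<'E'
from h import *
s=sense();p=s["tool_pos"];print(p,s["ft_force"],s["time_s"],s["grip_width"])
c=capture("wrist");cv2.imwrite("pics/w8.png",c["image"][180:])
R=np.array([[-.05]])
# arc plan about the pivot
Rc,t=cabpose([.669,.0372,-.0674])
piv=Rc@np.array([-.095,-.064,.166])+t;print("piv",piv)
ax=Rc@np.array([0,1,0])
from scipy.spatial.transform import Rotation as Ro
v=p-piv
for a in np.arange(0,.9,.1): print(a,(Ro.from_rotvec(ax*a).apply(v)-v))
E
```

```text
[ 0.5452 -0.0163  0.0933] [ 1.588   0.2721 -3.8062] 8.1 0.45901234612402186
piv [ 0.5699 -0.0203  0.166 ]
0.0 [0. 0. 0.]
0.1 [-0.0071  0.0005  0.0028]
0.2 [-0.0139  0.0009  0.0064]
0.30000000000000004 [-0.0203  0.0014  0.0106]
0.4 [-0.0263  0.0018  0.0154]
0.5 [-0.0317  0.0021  0.0208]
0.6000000000000001 [-0.0366  0.0025  0.0268]
0.7000000000000001 [-0.0409  0.0028  0.0331]
0.8 [-0.0445  0.003   0.0399]
```

View pics/w8.png

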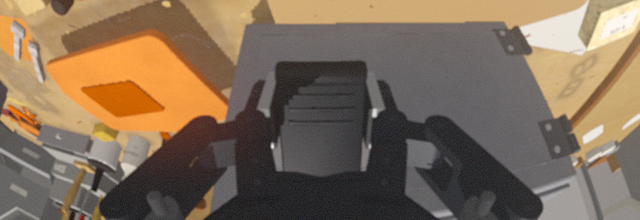

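Request:
{"method": "arm_command", "body": {"series": [{"tx": -0.0029,"ty": 0,"tz": 0.0011,"wx": 0.003,"wy": 0.04,"wz": 0,"grip": 1},{"tx": -0.0029,"ty": 0,"tz": 0.0012,"wx": 0.003,"wy": 0.04,"wz": 0,"grip": 1},{"tx": -0.0028,"ty": 0,"tz": 0.0013,"wx": 0.003,"wy": 0.04,"wz": 0,"grip": 1},{"tx": -0.0028,"ty": 0,"tz": 0.0014,"wx": 0.003,"wy": 0.04,"wz": 0,"grip": 1}]}}

```text
time_s: 8.48
tool_pos: [0.5329, -0.0153, 0.0983]
tcp_rot: [[-0.969, 0.06, 0.24], [0.063, 0.998, 0.003], [-0.239, 0.018, -0.971]]
ft_force: [3.2, 3.3, -4.2]
grip_width: 0.46
```

```bash
cat > st.py <<'E'
from h import *
from scipy.spatial.transform import Rotation as Ro
s=sense();p=s["tool_pos"];z=s["tcp_rot"][:,2]
piv=np.array([.5699,-.0203,.166])
print(s["time_s"],"tcp",p,"F",s["ft_force"],"M",s["ft_torque"],"gw",s["grip_width"],"tilt",np.arctan2(z[0],-z[2]))
g=p-.047*z; v=g-piv
print("grasp rel piv",v,"r",np.hypot(v[0],v[2]),"lift",np.pi/6-np.arctan2(-v[2],-v[0]))
w_=p-piv; print("dx,dz per 0.1:",.1*w_[2],-.1*w_[0])
E
python3 st.py
```

```text
8.4833 tcp [ 0.5329 -0.0153  0.0983] F [ 3.1719  3.3338 -4.2252] M [-0.1295  0.0775 -0.0639] gw 0.46045735004692157 tilt 0.24212998164902072
grasp rel piv [-0.0482  0.0049 -0.022 ] r 0.05303833747233196 lift 0.09499768420990468
dx,dz per 0.1: -0.0067671498533282476 0.0036971716196726235
```

Request:
{"method": "arm_command", "body": {"series": [{"tx": -0.0022,"ty": 0.0003,"tz": 0.0016,"wx": 0.002,"wy": 0.04,"wz": 0,"grip": 1},{"tx": -0.0023,"ty": 0.0003,"tz": 0.0017,"wx": 0.002,"wy": 0.04,"wz": 0,"grip": 1},{"tx": -0.0023,"ty": 0.0003,"tz": 0.0018,"wx": 0.002,"wy": 0.04,"wz": 0,"grip": 1}]}}

```text
time_s: 8.73
tool_pos: [0.525, -0.0149, 0.103]
tcp_rot: [[-0.991, 0.063, 0.116], [0.064, 0.998, 0.007], [-0.115, 0.014, -0.993]]
ft_force: [0.6, 0.4, -3.0]
grip_width: 0.462
```

```bash
python3 st.py
```

```text
8.7333 tcp [ 0.525  -0.0149  0.103 ] F [ 0.5837  0.4185 -3.0203] M [-0.2516  0.047  -0.142 ] gw 0.46218715120154646 tilt 0.11602782086005806
grasp rel piv [-0.0503  0.005  -0.0163] r 0.05290557875619001 lift 0.21041102921257837
dx,dz per 0.1: -0.006298264322691744 0.004489111183102234
```

Request:
{"method": "arm_command", "body": {"series": [{"tx": -0.0023,"ty": 0,"tz": 0.0018,"wx": 0.002,"wy": 0.04,"wz": 0,"grip": 1},{"tx": -0.0023,"ty": 0,"tz": 0.0019,"wx": 0.002,"wy": 0.04,"wz": 0,"grip": 1}]}}

```text
time_s: 8.9
tool_pos: [0.5202, -0.0147, 0.1067]
tcp_rot: [[-0.997, 0.064, 0.033], [0.064, 0.998, 0.011], [-0.032, 0.013, -0.999]]
ft_force: [-0.2, 1.9, -2.5]
grip_width: 0.46
```

```bash
python3 st.py
```

```text
8.9 tcp [ 0.5202 -0.0147  0.1067] F [-0.1702  1.9239 -2.5492] M [-0.0276 -0.1064 -0.0017] gw 0.4600846671051086 tilt 0.032981798122260333
grasp rel piv [-0.0513  0.005  -0.0123] r 0.0527392834837556 lift 0.288106407000087
dx,dz per 0.1: -0.0059276689333772675 0.004973389168349097
```

Force about 2.5 N, so still in free play. Continue.

Request:
{"method": "arm_command", "body": {"series": [{"tx": -0.0022,"ty": 0,"tz": 0.002,"wx": 0.002,"wy": 0.04,"wz": 0,"grip": 1},{"tx": -0.0022,"ty": 0,"tz": 0.002,"wx": 0.002,"wy": 0.04,"wz": 0,"grip": 1}]}}

```text
time_s: 9.07
tool_pos: [0.5157, -0.0146, 0.1109]
tcp_rot: [[-0.997, 0.064, -0.05], [0.063, 0.998, 0.015], [0.05, 0.012, -0.999]]
ft_force: [0.1, 1.4, -1.6]
grip_width: 0.46
```

```bash
python3 st.py
```

```text
9.0667 tcp [ 0.5157 -0.0146  0.1109] F [ 0.1448  1.35   -1.5993] M [-0.0342 -0.0933  0.1177] gw 0.4595095825858065 tilt -0.049652853832971446
grasp rel piv [-0.0518  0.005  -0.0082] r 0.05247266071730195 lift 0.36650964442387446
dx,dz per 0.1: -0.005514567293584308 0.005415901287637115
```

Request:
{"method": "arm_command", "body": {"series": [{"tx": -0.0017,"ty": 0,"tz": 0.0017,"wx": 0.002,"wy": 0.03,"wz": 0,"grip": 1},{"tx": -0.0017,"ty": 0,"tz": 0.0017,"wx": 0.002,"wy": 0.03,"wz": 0,"grip": 1}]}}

```text
time_s: 9.23
tool_pos: [0.5128, -0.0145, 0.1143]
tcp_rot: [[-0.992, 0.063, -0.111], [0.061, 0.998, 0.019], [0.112, 0.012, -0.994]]
ft_force: [-0.6, 1.7, -2.8]
grip_width: 0.464
```

```bash
python3 st.py
```

```text
9.2333 tcp [ 0.5128 -0.0145  0.1143] F [-0.6048  1.6568 -2.8345] M [-0.0373 -0.0638  0.0695] gw 0.46440111705485465 tilt -0.11151731507602586
grasp rel piv [-0.0519  0.0049 -0.005 ] r 0.05215180442771661 lift 0.42740646335254173
dx,dz per 0.1: -0.005170860791735093 0.0057140236833810535
```

Request:
{"method": "arm_command", "body": {"series": [{"tx": -0.0015,"ty": 0,"tz": 0.0018,"wx": 0.002,"wy": 0.03,"wz": 0,"grip": 1},{"tx": -0.0015,"ty": 0,"tz": 0.0018,"wx": 0.002,"wy": 0.03,"wz": 0,"grip": 1}]}}

```text
time_s: 9.4
tool_pos: [0.51, -0.0145, 0.1178]
tcp_rot: [[-0.983, 0.063, -0.172], [0.06, 0.998, 0.022], [0.173, 0.012, -0.985]]
ft_force: [-0.9, 1.2, -1.2]
grip_width: 0.461
```

```bash
python3 st.py
```

```text
9.4 tcp [ 0.51   -0.0145  0.1178] F [-0.9361  1.2192 -1.2416] M [-0.1307 -0.1952  0.051 ] gw 0.46077240404734227 tilt -0.17309499540248452
grasp rel piv [-0.0519  0.0048 -0.0019] r 0.05188370925143204 lift 0.48762052226700536
dx,dz per 0.1: -0.0048152272467436716 0.00599429937262318
```

```bash
python3 - <<'E'
from h import *
s=sense();p=s["tool_pos"]
c=capture("side");im=c["image"];u0=proj(c,p).astype(int)-[60,80]
cv2.imwrite("pics/side9.png",cv2.resize(im[u0[1]:u0[1]+120,u0[0]:u0[0]+120],(600,600),interpolation=cv2.INTER_CUBIC))
E
```

```text
(no output)
```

View pics/side9.png

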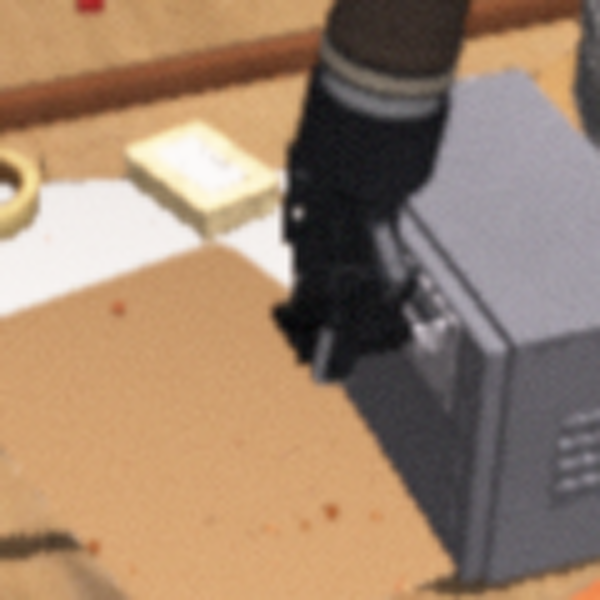

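Request:
{"method": "arm_command", "body": {"series": [{"tx": -0.0014,"ty": 0,"tz": 0.0018,"wx": 0.002,"wy": 0.03,"wz": 0,"grip": 1},{"tx": -0.0014,"ty": 0,"tz": 0.0018,"wx": 0.002,"wy": 0.03,"wz": 0,"grip": 1}]}}

```text
time_s: 9.62
tool_pos: [0.5072, -0.0143, 0.1215]
tcp_rot: [[-0.971, 0.062, -0.232], [0.058, 0.998, 0.026], [0.234, 0.012, -0.972]]
ft_force: [1.0, 1.4, -2.0]
grip_width: 0.464
```

```bash
python3 st.py
```

```text
9.6167 tcp [ 0.5072 -0.0143  0.1215] F [ 0.9619  1.4116 -1.9661] M [-0.1539 -0.3264  0.142 ] gw 0.46409678803154025 tilt -0.234569216987233
grasp rel piv [-0.0518  0.0048  0.0012] r 0.05178744827829559 lift 0.5460262630814553
dx,dz per 0.1: -0.00445358511686919 0.0062694609333329935
```

```bash
cat >> st.py <<'E'
F=s["ft_force"];M=s["ft_torque"]
print("equiv lift N (ref TCP):",-(M+np.cross(w_,F))[1]/.055)
E
echo
```

Request:
{"method": "arm_command", "body": {"series": [{"tx": 0,"ty": 0,"tz": 0.0,"wx": 0,"wy": 0,"wz": 0,"grip": 1}]}}

```text
time_s: 9.7
tool_pos: [0.5072, -0.0144, 0.1214]
tcp_rot: [[-0.97, 0.062, -0.233], [0.057, 0.998, 0.026], [0.235, 0.012, -0.972]]
ft_force: [-2.3, 1.3, 0.8]
grip_width: 0.461
```

```bash
python3 st.py
```

```text
9.7 tcp [ 0.5072 -0.0144  0.1214] F [-2.3053  1.2613  0.7754] M [-0.1217  0.0222  0.0997] gw 0.46132475392608074 tilt -0.23563931113865527
grasp rel piv [-0.0517  0.0047  0.0011] r 0.05171972790949535 lift 0.5446827126422382
dx,dz per 0.1: -0.0044595402305377925 0.0062677377161043935
equiv lift N (ref TCP): -3.156042013158085
```

Request:
{"method": "arm_command", "body": {"series": [{"tx": -0.0009,"ty": 0,"tz": 0.0013,"wx": 0.001,"wy": 0.02,"wz": 0,"grip": 1},{"tx": -0.0009,"ty": 0,"tz": 0.0013,"wx": 0.001,"wy": 0.02,"wz": 0,"grip": 1}]}}

```text
time_s: 9.87
tool_pos: [0.5056, -0.0143, 0.1241]
tcp_rot: [[-0.961, 0.062, -0.271], [0.056, 0.998, 0.028], [0.272, 0.011, -0.962]]
ft_force: [-1.0, 1.4, -2.0]
grip_width: 0.455
```

```bash
python3 st.py
```

```text
9.8667 tcp [ 0.5056 -0.0143  0.1241] F [-1.0493  1.3822 -1.9544] M [-0.1475 -0.3859  0.0433] gw 0.45547058637781823 tilt -0.2741784558188816
grasp rel piv [-0.0516  0.0047  0.0033] r 0.05169444966812859 lift 0.5883767542726652
dx,dz per 0.1: -0.0041880942046286455 0.006430673249194652
equiv lift N (ref TCP): 8.501576329241344
```

Request:
{"method": "arm_command", "body": {"series": [{"tx": -0.0009,"ty": 0,"tz": 0.0013,"wx": 0.001,"wy": 0.02,"wz": 0,"grip": 1}]}}

```text
time_s: 9.95
tool_pos: [0.5047, -0.0142, 0.1253]
tcp_rot: [[-0.955, 0.062, -0.29], [0.056, 0.998, 0.029], [0.291, 0.011, -0.957]]
ft_force: [-0.4, 0.9, -3.7]
grip_width: 0.463
```

```bash
python3 st.py
```

```text
9.95 tcp [ 0.5047 -0.0142  0.1253] F [-0.4287  0.8575 -3.6879] M [-0.113  -0.4826  0.1011] gw 0.462849729966 tilt -0.29461225116594797
grasp rel piv [-0.0516  0.0047  0.0042] r 0.051740446529766934 lift 0.6055267639962179
dx,dz per 0.1: -0.004072241613528443 0.006520867066260494
equiv lift N (ref TCP): 12.829674291974486
```

Request:
{"method": "arm_command", "body": {"series": [{"tx": -0.0008,"ty": 0,"tz": 0.0013,"wx": 0.001,"wy": 0.02,"wz": 0,"grip": 1}]}}

```text
time_s: 10.03
tool_pos: [0.5037, -0.0142, 0.1262]
tcp_rot: [[-0.949, 0.062, -0.31], [0.055, 0.998, 0.03], [0.312, 0.011, -0.95]]
ft_force: [-0.3, 1.6, -5.3]
grip_width: 0.462
```

```bash
python3 st.py
```

```text
10.0333 tcp [ 0.5037 -0.0142  0.1262] F [-0.3204  1.6081 -5.324 ] M [ 0.0112 -0.5879  0.1549] gw 0.46222143387378917 tilt -0.3158609567556468
grasp rel piv [-0.0516  0.0047  0.0048] r 0.05180029693463447 lift 0.6170053734696277
dx,dz per 0.1: -0.003982364704025499 0.0066167868686253135
equiv lift N (ref TCP): 16.86191171821442
```

Request:
{"method": "arm_command", "body": {"series": [{"tx": 0,"ty": 0,"tz": 0,"wx": 0,"wy": -0.01,"wz": 0,"grip": 1}]}}

```text
time_s: 10.12
tool_pos: [0.504, -0.0141, 0.1256]
tcp_rot: [[-0.951, 0.062, -0.302], [0.055, 0.998, 0.03], [0.304, 0.012, -0.953]]
ft_force: [0.1, 1.1, -3.0]
grip_width: 0.464
```

```bash
python3 st.py
```

```text
10.1167 tcp [ 0.504  -0.0141  0.1256] F [ 0.1492  1.1006 -2.9825] M [-0.0425 -0.5075  0.1724] gw 0.4635457422657389 tilt -0.30720184278201906
grasp rel piv [-0.0517  0.0048  0.0044] r 0.051896048045668226 lift 0.6078460395012177
dx,dz per 0.1: -0.004041262636155088 0.006591807788259996
equiv lift N (ref TCP): 12.911482816454207
```

Request:
{"method": "arm_command", "body": {"series": [{"tx": -0.0015,"ty": 0,"tz": 0.0007,"wx": 0,"wy": 0,"wz": 0,"grip": 1}]}}

```text
time_s: 10.2
tool_pos: [0.5031, -0.0139, 0.1257]
tcp_rot: [[-0.952, 0.062, -0.301], [0.056, 0.998, 0.031], [0.302, 0.012, -0.953]]
ft_force: [1.7, 2.1, -5.3]
grip_width: 0.46
```

```bash
python3 st.py
```

```text
10.2 tcp [ 0.5031 -0.0139  0.1257] F [ 1.6831  2.0672 -5.2561] M [-0.0391 -0.8071 -0.1748] gw 0.45985614496707555 tilt -0.30544209335203615
grasp rel piv [-0.0526  0.005   0.0045] r 0.05281493064850368 lift 0.6082400561715411
dx,dz per 0.1: -0.0040338638019199406 0.006675285219787375
equiv lift N (ref TCP): 22.28778551415479
```

Request:
{"method": "arm_command", "body": {"series": [{"tx": -0.0015,"ty": 0,"tz": 0.0007,"wx": 0,"wy": 0,"wz": 0,"grip": 1}]}}

```text
time_s: 10.28
tool_pos: [0.5025, -0.0136, 0.1257]
tcp_rot: [[-0.952, 0.064, -0.298], [0.057, 0.998, 0.031], [0.299, 0.013, -0.954]]
ft_force: [3.0, 1.8, -7.7]
grip_width: 0.459
```

```bash
python3 st.py
```

```text
10.2833 tcp [ 0.5025 -0.0136  0.1257] F [ 2.9585  1.7663 -7.6923] M [-0.0796 -0.9713 -0.4533] gw 0.4592984121675286 tilt -0.3028331271180205
grasp rel piv [-0.0534  0.0052  0.0045] r 0.05357882155428085 lift 0.6081905384031681
dx,dz per 0.1: -0.004031224104167866 0.006739692944169518
equiv lift N (ref TCP): 29.254197812759003
```

Request:
{"method": "arm_command", "body": {"series": [{"tx": -0.002,"ty": 0,"tz": 0.0003,"wx": 0,"wy": 0,"wz": 0,"grip": 1}]}}

```text
time_s: 10.37
tool_pos: [0.5016, -0.0132, 0.1255]
tcp_rot: [[-0.953, 0.066, -0.295], [0.059, 0.998, 0.033], [0.296, 0.014, -0.955]]
ft_force: [3.4, 2.7, -7.3]
grip_width: 0.462
```

```bash
cat >> st.py <<'E'
for L in (.15,.2):
    r=w_-L*z; print("L",L,"equiv",-(M+np.cross(r,F))[1]/.055)
E
python3 st.py
```

```text
10.3667 tcp [ 0.5016 -0.0132  0.1255] F [ 3.3642  2.7456 -7.2587] M [-0.0991 -1.0678 -0.6782] gw 0.46182668632022605 tilt -0.2995016202329304
grasp rel piv [-0.0545  0.0056  0.0044] r 0.05463089637539024 lift 0.6035304597711466
dx,dz per 0.1: -0.0040521903082124805 0.006831620929965987
equiv lift N (ref TCP): 30.909078099239284
L 0.15 equiv 16.30932126402963
L 0.2 equiv 11.442735652293077
```

Request:
{"method": "arm_command", "body": {"series": [{"tx": -0.002,"ty": 0,"tz": 0.0003,"wx": 0,"wy": 0,"wz": 0,"grip": 1}]}}

```text
time_s: 10.45
tool_pos: [0.5008, -0.0129, 0.1254]
tcp_rot: [[-0.954, 0.068, -0.291], [0.061, 0.998, 0.034], [0.293, 0.014, -0.956]]
ft_force: [4.4, 2.8, -8.1]
grip_width: 0.463
```

```bash
python3 st.py
```

```text
10.45 tcp [ 0.5008 -0.0129  0.1254] F [ 4.4027  2.8011 -8.1034] M [-0.1198 -1.2228 -0.7798] gw 0.4627078543073154 tilt -0.2956817449777877
grasp rel piv [-0.0554  0.0058  0.0044] r 0.05555993453509052 lift 0.602168470418769
dx,dz per 0.1: -0.004057406978602527 0.006907620151809724
equiv lift N (ref TCP): 35.65739702330903
L 0.15 equiv 17.74157704139604
L 0.2 equiv 11.769637047425041
```

```bash
python3 - <<'E'
from h import *
c=capture("side");im=c["image"]
cv2.imwrite("pics/side10.png",cv2.resize(im[140:270,320:420],(600,780)[:2],interpolation=cv2.INTER_CUBIC)[:600])
E
```

```text
(no output)
```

View pics/side10.png

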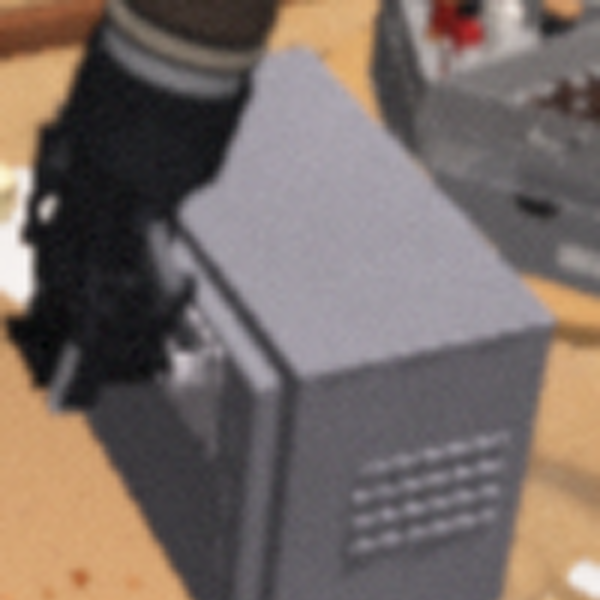

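Request:
{"method": "arm_command", "body": {"series": [{"tx": -0.003,"ty": 0.002,"tz": 0.0003,"wx": 0,"wy": 0,"wz": -0.02,"grip": 1},{"tx": -0.004,"ty": 0.002,"tz": 0.0004,"wx": 0,"wy": 0,"wz": -0.025,"grip": 1}]}}

```text
time_s: 10.67
tool_pos: [0.4937, -0.0087, 0.1253]
tcp_rot: [[-0.951, 0.116, -0.288], [0.107, 0.993, 0.047], [0.292, 0.014, -0.956]]
ft_force: [1.7, 4.1, -8.7]
grip_width: 0.466
```

```bash
python3 st.py
```

```text
10.6667 tcp [ 0.4937 -0.0087  0.1253] F [ 1.7064  4.0787 -8.6833] M [ 0.2252 -0.7402 -0.1698] gw 0.4659026953523733 tilt -0.2924737614595928
grasp rel piv [-0.0627  0.0093  0.0043] r 0.06279710176434386 lift 0.5919191918452552
dx,dz per 0.1: -0.004066681188813284 0.007618658638612147
equiv lift N (ref TCP): 26.74723157375295
L 0.15 equiv 15.47557323284063
L 0.2 equiv 11.718353785869855
```

Request:
{"method": "arm_command", "body": {"series": [{"tx": -0.0046,"ty": 0.003,"tz": 0,"wx": 0,"wy": 0,"wz": -0.025,"grip": 1},{"tx": -0.0046,"ty": 0.003,"tz": 0,"wx": 0,"wy": 0,"wz": -0.025,"grip": 1},{"tx": -0.0046,"ty": 0.003,"tz": 0,"wx": 0,"wy": 0,"wz": -0.025,"grip": 1}]}}

```text
time_s: 10.92
tool_pos: [0.4781, 0.0005, 0.1253]
tcp_rot: [[-0.938, 0.197, -0.284], [0.185, 0.98, 0.07], [0.292, 0.013, -0.956]]
ft_force: [3.1, 1.9, -7.5]
grip_width: 0.462
```

```bash
python3 st.py
```

```text
10.9167 tcp [0.4781 0.0005 0.1253] F [ 3.055   1.8796 -7.4677] M [-0.1406 -0.8815 -0.3935] gw 0.461555212438304 tilt -0.2884711144421558
grasp rel piv [-0.0785  0.0175  0.0042] r 0.07862458010424453 lift 0.5774927439706279
dx,dz per 0.1: -0.004071246425040873 0.009184861673927925
equiv lift N (ref TCP): 30.759556743019807
L 0.15 equiv 17.01161320094162
L 0.2 equiv 12.42896535358222
```

```bash
python3 - <<'E'
from h import *
from scipy.spatial.transform import Rotation as Ro
s=sense();print(s["joint_pos"])
p=s["tool_pos"];h=np.array([.597,.173,0]);v=p-h;print(v)
for d in np.arange(0,1.4,.1):
    q=Ro.from_rotvec([0,0,-d]).apply(v)+h; q2=Ro.from_rotvec([0,0,-d-.05]).apply(v)+h
    print(round(d,2),q,"per .05:",q2-q)
E
```

```text
[-0.1168  0.3191  1.8181  0.0377  1.299  -1.5062]
[-0.1189 -0.1725  0.1253]
0.0 [0.4781 0.0005 0.1253] per .05: [-0.0085  0.0062  0.    ]
0.1 [0.4614 0.0132 0.1253] per .05: [-0.0078  0.007   0.    ]
0.2 [0.4461 0.0275 0.1253] per .05: [-0.0071  0.0077 -0.    ]
0.3 [0.4324 0.0433 0.1253] per .05: [-0.0063  0.0084  0.    ]
0.4 [0.4203 0.0604 0.1253] per .05: [-0.0054  0.009   0.    ]
0.5 [0.4099 0.0786 0.1253] per .05: [-0.0045  0.0095  0.    ]
0.6 [0.4014 0.0978 0.1253] per .05: [-0.0035  0.0099  0.    ]
0.7 [0.3949 0.1177 0.1253] per .05: [-0.0025  0.0102  0.    ]
0.8 [0.3904 0.1381 0.1253] per .05: [-0.0015  0.0104  0.    ]
0.9 [0.3879 0.1589 0.1253] per .05: [-0.0004  0.0105  0.    ]
1.0 [0.3875 0.1799 0.1253] per .05: [0.0006 0.0105 0.    ]
1.1 [0.3893 0.2007 0.1253] per .05: [0.0016 0.0103 0.    ]
1.2 [0.3931 0.2213 0.1253] per .05: [ 0.0027  0.0101 -0.    ]
1.3 [0.3989 0.2415 0.1253] per .05: [0.0037 0.0098 0.    ]
```

Request:
{"method": "arm_command", "body": {"series": [{"tx": -0.0085,"ty": 0.0065,"tz": 0,"wx": 0,"wy": 0,"wz": -0.05,"grip": 1},{"tx": -0.0082,"ty": 0.0068,"tz": 0,"wx": 0,"wy": 0,"wz": -0.05,"grip": 1},{"tx": -0.0078,"ty": 0.0072,"tz": 0,"wx": 0,"wy": 0,"wz": -0.05,"grip": 1},{"tx": -0.0075,"ty": 0.0076,"tz": 0,"wx": 0,"wy": 0,"wz": -0.05,"grip": 1}]}}

```text
time_s: 11.25
tool_pos: [0.4437, 0.0289, 0.1253]
tcp_rot: [[-0.878, 0.401, -0.262], [0.381, 0.916, 0.127], [0.291, 0.011, -0.957]]
ft_force: [3.7, 1.7, -8.6]
grip_width: 0.459
```

```bash
python3 st.py
```

```text
11.25 tcp [0.4437 0.0289 0.1253] F [ 3.7296  1.7197 -8.6196] M [-0.0613 -0.8473 -0.3317] gw 0.4589752496786817 tilt -0.267201454293281
grasp rel piv [-0.1139  0.0432  0.0042] r 0.11394554916538714 lift 0.5607369646779851
dx,dz per 0.1: -0.004073629491598199 0.012617659993864216
equiv lift N (ref TCP): 37.94221006328987
L 0.15 equiv 22.053641811744257
L 0.2 equiv 16.75745239456238
```

Request:
{"method": "arm_command", "body": {"series": [{"tx": -0.0069,"ty": 0.0078,"tz": -0.0005,"wx": 0,"wy": 0,"wz": -0.05,"grip": 1},{"tx": -0.0066,"ty": 0.0082,"tz": -0.0005,"wx": 0,"wy": 0,"wz": -0.05,"grip": 1},{"tx": -0.0062,"ty": 0.0085,"tz": -0.0005,"wx": 0,"wy": 0,"wz": -0.05,"grip": 1},{"tx": -0.0058,"ty": 0.0088,"tz": -0.0005,"wx": 0,"wy": 0,"wz": -0.05,"grip": 1},{"tx": -0.0054,"ty": 0.0091,"tz": -0.0005,"wx": 0,"wy": 0,"wz": -0.05,"grip": 1},{"tx": -0.0049,"ty": 0.0093,"tz": -0.0005,"wx": 0,"wy": 0,"wz": -0.05,"grip": 1}]}}

```text
time_s: 11.75
tool_pos: [0.4058, 0.083, 0.1249]
tcp_rot: [[-0.715, 0.669, -0.203], [0.638, 0.743, 0.202], [0.286, 0.015, -0.958]]
ft_force: [6.3, 3.1, -7.3]
grip_width: 0.462
```

```bash
python3 st.py|head -1;python3 - <<'E'
from h import *
s=sense();p=s["tool_pos"];h=np.array([.597,.173]);v=p[:2]-h;print(np.hypot(*v),np.arctan2(-v[1],-v[0]), np.arctan2(s["tcp_rot"][0,1],s["tcp_rot"][1,1]),s["joint_pos"])
E
```

```text
11.75 tcp [0.4058 0.083  0.1249] F [ 6.2799  3.059  -7.2945] M [-0.1446 -0.7571 -0.0617] gw 0.4617794972793816 tilt -0.20865912026158784
0.21127776347393856 0.4398446525896072 0.7331322821402116 [-0.0647  0.1359  2.0483  0.2046  1.1861 -1.0034]
```

Request:
{"method": "arm_command", "body": {"series": [{"tx": -0.0032,"ty": 0.0096,"tz": -0.0005,"wx": 0,"wy": 0,"wz": -0.05,"grip": 1},{"tx": -0.0027,"ty": 0.0098,"tz": -0.0005,"wx": 0,"wy": 0,"wz": -0.05,"grip": 1},{"tx": -0.0023,"ty": 0.01,"tz": -0.0005,"wx": 0,"wy": 0,"wz": -0.05,"grip": 1},{"tx": -0.0018,"ty": 0.0102,"tz": -0.0005,"wx": 0,"wy": 0,"wz": -0.05,"grip": 1},{"tx": -0.0013,"ty": 0.0104,"tz": -0.0005,"wx": 0,"wy": 0,"wz": -0.05,"grip": 1},{"tx": -0.0008,"ty": 0.0105,"tz": -0.0005,"wx": 0,"wy": 0,"wz": -0.05,"grip": 1}]}}

```text
time_s: 12.25
tool_pos: [0.3865, 0.1442, 0.1248]
tcp_rot: [[-0.486, 0.863, -0.138], [0.826, 0.505, 0.251], [0.286, 0.008, -0.958]]
ft_force: [2.7, 0.1, -5.1]
grip_width: 0.465
```

```bash
python3 st.py|head -1;python3 - <<'E'
from h import *
s=sense();p=s["tool_pos"];h=np.array([.597,.173]);v=p[:2]-h;print(np.hypot(*v),np.arctan2(-v[1],-v[0]), np.arctan2(s["tcp_rot"][0,1],s["tcp_rot"][1,1]),s["joint_pos"])
c=capture("scene");cv2.imwrite("pics/s11.png",c["image"])
E
```

```text
12.25 tcp [0.3865 0.1442 0.1248] F [ 2.7359  0.1336 -5.1236] M [-0.2196 -0.534   0.1213] gw 0.46541828284542147 tilt -0.14253187466604084
0.2124682890426359 0.13588815334967855 1.0417152471327213 [ 0.0305  0.0613  2.1319  0.2901  1.1004 -0.6517]
```

View pics/s11.png

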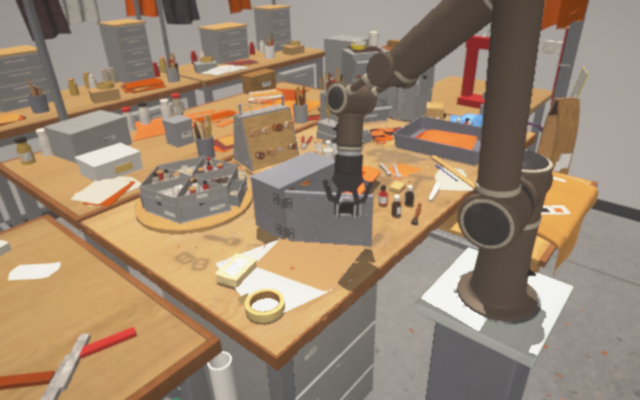

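Request:
{"method": "arm_command", "body": {"series": [{"tx": -0.0011,"ty": 0.0105,"tz": -0.0005,"wx": 0,"wy": 0,"wz": -0.05,"grip": 1},{"tx": -0.0006,"ty": 0.0105,"tz": -0.0005,"wx": 0,"wy": 0,"wz": -0.05,"grip": 1},{"tx": -0.0001,"ty": 0.0105,"tz": -0.0005,"wx": 0,"wy": 0,"wz": -0.05,"grip": 1},{"tx": 0.0004,"ty": 0.0105,"tz": -0.0005,"wx": 0,"wy": 0,"wz": -0.05,"grip": 1},{"tx": 0.001,"ty": 0.0105,"tz": -0.0005,"wx": 0,"wy": 0,"wz": -0.05,"grip": 1},{"tx": 0.0015,"ty": 0.0104,"tz": -0.0005,"wx": 0,"wy": 0,"wz": -0.05,"grip": 1},{"tx": 0.002,"ty": 0.0103,"tz": -0.0005,"wx": 0,"wy": 0,"wz": -0.05,"grip": 1},{"tx": 0.0025,"ty": 0.0103,"tz": -0.0005,"wx": 0,"wy": 0,"wz": -0.05,"grip": 1},{"tx": 0.003,"ty": 0.0102,"tz": -0.0005,"wx": 0,"wy": 0,"wz": -0.05,"grip": 1}]}}

```text
time_s: 13.05
tool_pos: [0.394, 0.2373, 0.1243]
tcp_rot: [[-0.076, 0.997, -0.005], [0.959, 0.074, 0.275], [0.275, 0.016, -0.961]]
ft_force: [5.9, 0.5, -6.6]
grip_width: 0.467
```

```bash
python3 st.py|head -1;python3 - <<'E'
from h import *
s=sense();p=s["tool_pos"];h=np.array([.597,.173]);v=p[:2]-h;print(np.hypot(*v),np.arctan2(-v[1],-v[0]), np.arctan2(s["tcp_rot"][0,1],s["tcp_rot"][1,1]),s["joint_pos"])
E
```

```text
13.05 tcp [0.394  0.2373 0.1243] F [ 5.9226  0.5149 -6.6342] M [-0.2069 -0.323   0.3801] gw 0.466978169211161 tilt -0.004824784594024977
0.21298508151063897 -0.3066671210571115 1.496440402486377 [ 0.2395  0.0238  2.1696  0.3457  0.9147 -0.0448]
```

Request:
{"method": "arm_command", "body": {"series": [{"tx": 0.0034,"ty": 0.01,"tz": -0.0005,"wx": 0,"wy": 0,"wz": -0.05,"grip": 1},{"tx": 0.0038,"ty": 0.0099,"tz": -0.0005,"wx": 0,"wy": 0,"wz": -0.05,"grip": 1},{"tx": 0,"ty": 0,"tz": 0,"wx": 0,"wy": 0,"wz": 0,"grip": -1},{"tx": 0,"ty": 0,"tz": 0,"wx": 0,"wy": 0,"wz": 0,"grip": -1},{"tx": 0,"ty": 0,"tz": 0,"wx": 0,"wy": 0,"wz": 0,"grip": -1},{"tx": 0,"ty": 0,"tz": 0,"wx": 0,"wy": 0,"wz": 0,"grip": -1},{"tx": 0,"ty": 0,"tz": 0,"wx": 0,"wy": 0,"wz": 0,"grip": -1}]}}

```text
time_s: 13.63
tool_pos: [0.3985, 0.2563, 0.1276]
tcp_rot: [[0.013, 1.0, 0.02], [0.963, -0.018, 0.271], [0.271, 0.015, -0.962]]
ft_force: [0.7, 1.1, -0.1]
grip_width: 1.0
```

```bash
python3 st.py|head -1;python3 - <<'E'
from h import *
c=capture("scene");cv2.imwrite("pics/s12.png",cv2.resize(c["image"][130:280,230:430],(800,600),interpolation=cv2.INTER_CUBIC))
c=capture("side");cv2.imwrite("pics/sd12.png",cv2.resize(c["image"][100:280,200:440],(800,600),interpolation=cv2.INTER_CUBIC))
E
```

```text
13.6333 tcp [0.3985 0.2563 0.1276] F [ 0.7129  1.0909 -0.0625] M [-0.1095 -0.013  -0.0089] gw 1.000455107172712 tilt 0.020451595730726423
```

View pics/s12.png

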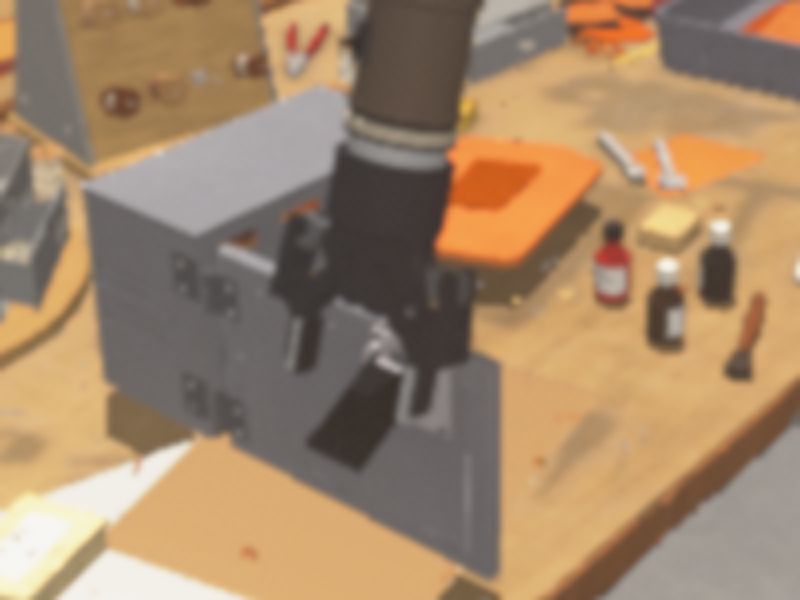

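View pics/sd12.png

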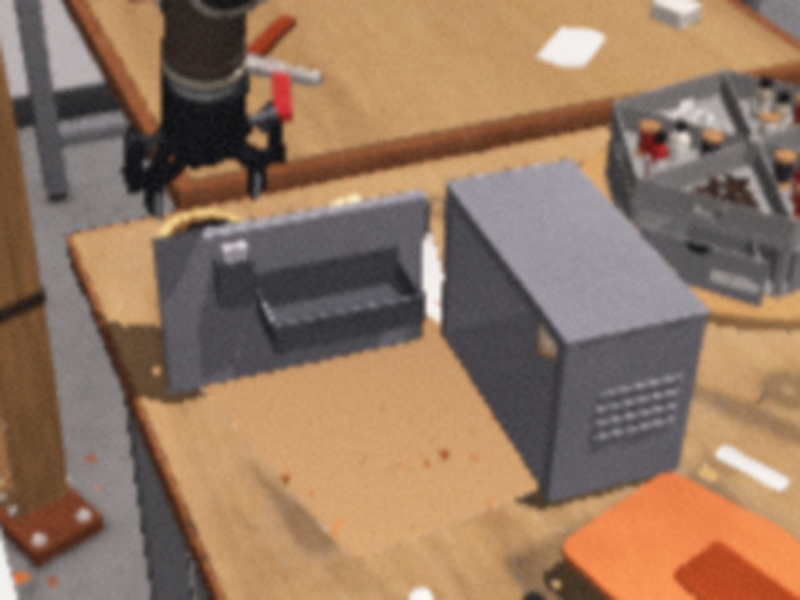

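Request:
{"method": "arm_command", "body": {"series": [{"tx": 0,"ty": 0,"tz": 0.04,"wx": 0,"wy": 0,"wz": 0,"grip": -1},{"tx": 0,"ty": 0,"tz": 0.04,"wx": 0,"wy": 0,"wz": 0,"grip": -1},{"tx": 0,"ty": 0,"tz": 0.04,"wx": 0,"wy": 0,"wz": 0,"grip": -1},{"tx": 0.005,"ty": -0.02,"tz": 0.03,"wx": -0.03,"wy": 0,"wz": 0,"grip": -1},{"tx": 0.009,"ty": -0.04,"tz": 0,"wx": -0.035,"wy": 0,"wz": 0,"grip": -0.5},{"tx": 0.009,"ty": -0.04,"tz": 0,"wx": -0.035,"wy": 0,"wz": 0,"grip": -0.2},{"tx": 0.009,"ty": -0.04,"tz": 0,"wx": -0.035,"wy": 0,"wz": 0,"grip": -0.2},{"tx": 0.009,"ty": -0.04,"tz": 0,"wx": -0.035,"wy": 0,"wz": 0,"grip": -0.2},{"tx": 0.009,"ty": -0.04,"tz": 0,"wx": -0.035,"wy": 0,"wz": 0,"grip": -0.2},{"tx": 0.009,"ty": -0.04,"tz": 0,"wx": -0.035,"wy": 0,"wz": 0,"grip": -0.2},{"tx": 0.009,"ty": -0.04,"tz": 0,"wx": -0.035,"wy": 0,"wz": 0,"grip": -0.2}]}}

```text
time_s: 14.65
tool_pos: [0.4605, -0.0506, 0.2857]
tcp_rot: [[0.009, 1.0, 0.015], [1.0, -0.009, -0.015], [-0.015, 0.015, -1.0]]
ft_force: [-0.4, -0.8, 0.1]
grip_width: 0.6
```

Request:
{"method": "arm_command", "body": {"series": [{"tx": 0.0074,"ty": -0.028,"tz": -0.025,"wx": 0,"wy": 0.0025,"wz": 0,"grip": -0.2},{"tx": 0.0074,"ty": -0.028,"tz": -0.025,"wx": 0.0025,"wy": 0.0025,"wz": 0,"grip": -0.2},{"tx": 0.0074,"ty": -0.028,"tz": -0.025,"wx": 0.0025,"wy": 0.0025,"wz": 0,"grip": -0.2},{"tx": 0.0074,"ty": -0.028,"tz": -0.025,"wx": 0.0025,"wy": 0.0025,"wz": 0,"grip": -0.2},{"tx": 0.0074,"ty": -0.028,"tz": -0.025,"wx": 0.0025,"wy": 0.0025,"wz": 0,"grip": -0.2},{"tx": 0.0074,"ty": -0.028,"tz": -0.025,"wx": 0.0025,"wy": 0.0025,"wz": 0,"grip": -0.2},{"tx": 0,"ty": 0,"tz": 0,"wx": 0,"wy": 0,"wz": 0,"grip": -0.2}]}}

```text
time_s: 15.23
tool_pos: [0.5082, -0.2347, 0.133]
tcp_rot: [[0.016, 1.0, 0.01], [1.0, -0.016, -0.006], [-0.006, 0.01, -1.0]]
ft_force: [-0.2, 1.0, -0.1]
grip_width: 0.599
```

```bash
python3 - <<'E'
from h import *
s=sense();p=s["tool_pos"];print(s["time_s"],p,s["tcp_rot"],s["ft_force"])
c=capture("wrist");T=wristT(c,s);im=c["image"].copy()
for q in spot_in("wrist","red_bottle")[:2]: print("w",q["confidence"],(T@np.append(q["centre"],1))[:3])
for pt in [(.505,-.2285,.072),(.505,-.2285,0),(.428,-.192,.072),(.431,-.281,.072)]:
    u=wproj(c,T,pt);print(u);cv2.circle(im,tuple(int(round(v)) for v in u),2,(0,255,0),-1)
cv2.imwrite("pics/w13.png",im)
c=capture("side");u0=proj(c,p).astype(int)-[60,70];im=c["image"].copy()
for l in (0,.028): cv2.circle(im,tuple(int(round(v)) for v in proj(c,p-l*s["tcp_rot"][:,2])),1,(0,255,0),-1)
cv2.imwrite("pics/sd13.png",cv2.resize(im[u0[1]:u0[1]+120,u0[0]:u0[0]+120],(600,600),interpolation=cv2.INTER_CUBIC))
c=capture("scene");u0=proj(c,p).astype(int)-[60,70];im=c["image"].copy()
for l in (0,.028): cv2.circle(im,tuple(int(round(v)) for v in proj(c,p-l*s["tcp_rot"][:,2])),1,(0,255,0),-1)
cv2.imwrite("pics/s13.png",cv2.resize(im[u0[1]:u0[1]+120,u0[0]:u0[0]+120],(600,600),interpolation=cv2.INTER_CUBIC))
E
```

```text
15.2333 [ 0.5082 -0.2347  0.133 ] [[ 0.0163  0.9998  0.0103]
 [ 0.9998 -0.0162 -0.0062]
 [-0.006   0.0104 -0.9999]] [-0.194   0.9944 -0.0921]
w 0.7 [ 0.5035 -0.2223  0.0459]
[315.7716 197.174 ]
[316.1269 174.6326]
[217.9105 155.5911]
[233.7153 255.0571]
```

View pics/w13.png

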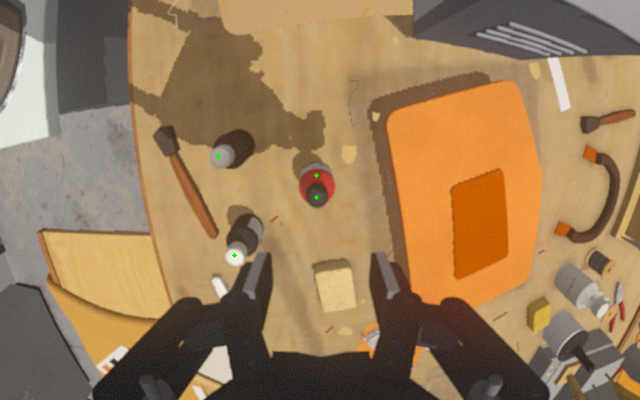

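View pics/sd13.png

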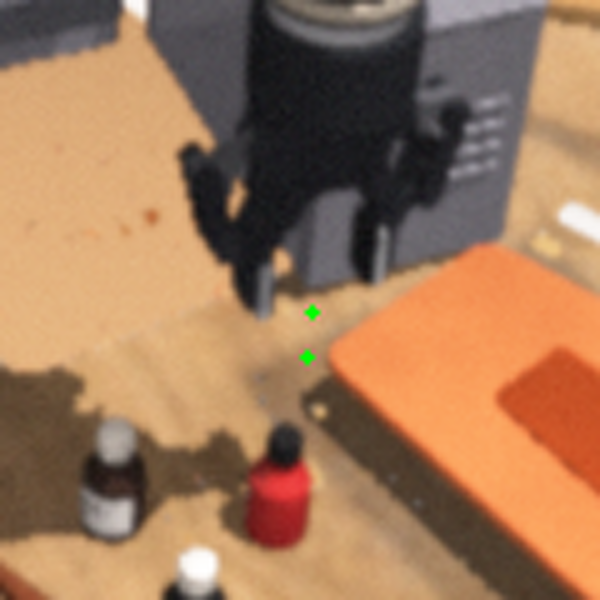

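View pics/s13.png

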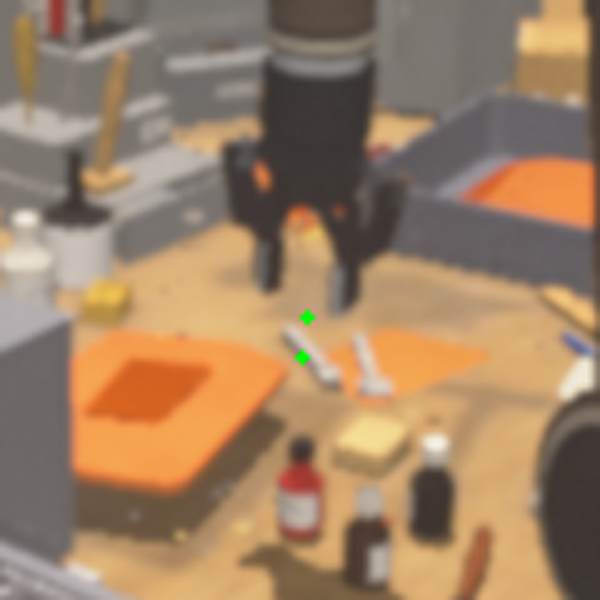

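Request:
{"method": "arm_command", "body": {"series": [{"tx": -0.001,"ty": 0.003,"tz": -0.02,"wx": -0.003,"wy": 0.005,"wz": 0,"grip": -0.2},{"tx": -0.001,"ty": 0.003,"tz": -0.03,"wx": -0.003,"wy": 0.005,"wz": 0,"grip": -0.2},{"tx": 0,"ty": 0,"tz": -0.02,"wx": 0,"wy": 0,"wz": 0,"grip": -0.2},{"tx": 0,"ty": 0,"tz": 0,"wx": 0,"wy": 0,"wz": 0,"grip": -0.2}]}}

```text
time_s: 15.77
tool_pos: [0.516, -0.2238, 0.0793]
tcp_rot: [[0.008, 1.0, 0.027], [1.0, -0.007, -0.023], [-0.023, 0.027, -0.999]]
ft_force: [-1.3, 0.3, -0.7]
grip_width: 0.6
```

```bash
python3 - <<'E'
from h import *
s=sense();p=s["tool_pos"];print(s["time_s"],p,s["tcp_rot"],s["ft_force"])
c=capture("wrist");T=wristT(c,s);im=c["image"].copy()
for pt in [(.506,-.229,.072),(.506,-.229,0),p-.035*s["tcp_rot"][:,2]]:
    u=wproj(c,T,pt);print(u);cv2.circle(im,tuple(int(round(v)) for v in u),2,(0,255,0),-1)
cv2.imwrite("pics/w14.png",im[100:])
c=capture("side");u0=proj(c,p).astype(int)-[60,70];im=c["image"].copy()
cv2.imwrite("pics/sd14.png",cv2.resize(im[u0[1]:u0[1]+120,u0[0]:u0[0]+120],(600,600),interpolation=cv2.INTER_CUBIC))
E
```

```text
15.7667 [ 0.516  -0.2238  0.0793] [[ 0.0078  0.9996  0.0271]
 [ 0.9997 -0.0072 -0.0231]
 [-0.0229  0.0272 -0.9994]] [-1.2797  0.3232 -0.6644]
[305.0329 240.0568]
[306.6711 201.4882]
[320.6096 266.9879]
```

View pics/w14.png

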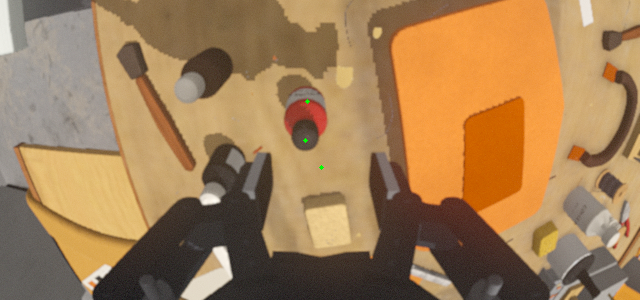

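View pics/sd14.png

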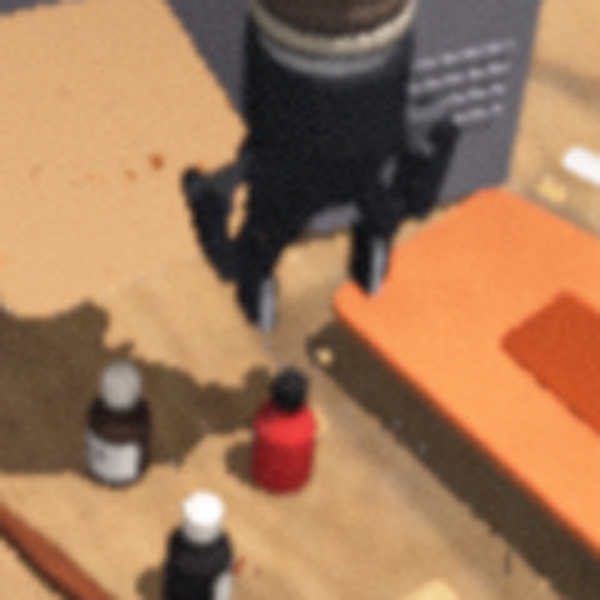

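Request:
{"method": "arm_command", "body": {"series": [{"tx": -0.005,"ty": -0.0025,"tz": 0,"wx": 0.011,"wy": 0.013,"wz": 0,"grip": -0.2},{"tx": -0.005,"ty": -0.0025,"tz": 0,"wx": 0.011,"wy": 0.013,"wz": 0,"grip": -0.2},{"tx": 0,"ty": 0,"tz": 0,"wx": 0,"wy": 0,"wz": 0,"grip": -0.2}]}}

```text
time_s: 16.12
tool_pos: [0.5116, -0.2312, 0.0891]
tcp_rot: [[0.005, 1.0, 0.012], [1.0, -0.005, -0.006], [-0.006, 0.013, -1.0]]
ft_force: [0.0, -0.1, -0.4]
grip_width: 0.604
```

Request:
{"method": "arm_command", "body": {"series": [{"tx": -0.003,"ty": 0.001,"tz": -0.005,"wx": 0.004,"wy": 0.008,"wz": 0,"grip": -0.2},{"tx": -0.0025,"ty": 0.001,"tz": -0.005,"wx": 0,"wy": 0,"wz": 0,"grip": -0.2},{"tx": 0,"ty": 0,"tz": 0,"wx": 0,"wy": 0,"wz": 0,"grip": -0.2}]}}

```text
time_s: 16.37
tool_pos: [0.508, -0.2313, 0.082]
tcp_rot: [[0.006, 1.0, 0.01], [1.0, -0.006, -0.005], [-0.005, 0.01, -1.0]]
ft_force: [-1.2, -0.7, -0.5]
grip_width: 0.596
```

Now (0.508, -0.2313). Descend slowly and correct on the way.

Request:
{"method": "arm_command", "body": {"series": [{"tx": -0.001,"ty": 0.0015,"tz": -0.012,"wx": 0,"wy": 0.004,"wz": 0,"grip": -0.2},{"tx": -0.001,"ty": 0,"tz": -0.012,"wx": 0,"wy": 0.004,"wz": 0,"grip": -0.2},{"tx": 0,"ty": 0,"tz": 0,"wx": 0,"wy": 0,"wz": 0,"grip": -0.2}]}}

```text
time_s: 16.62
tool_pos: [0.5056, -0.2298, 0.056]
tcp_rot: [[0.007, 1.0, 0.002], [1.0, -0.007, -0.005], [-0.005, 0.002, -1.0]]
ft_force: [-0.5, 0.1, -0.4]
grip_width: 0.599
```

```bash
python3 - <<'E'
from h import *
s=sense();p=s["tool_pos"];print(s["time_s"],p,s["tcp_rot"],s["ft_force"])
c=capture("wrist");T=wristT(c,s);im=c["image"].copy()
for pt in [(.506,-.229,.072),(.506,-.229,0),p-.035*s["tcp_rot"][:,2]]:
    u=wproj(c,T,pt);print(u);cv2.circle(im,tuple(int(round(v)) for v in u),2,(0,255,0),-1)
cv2.imwrite("pics/w15.png",im[100:])
c=capture("side");u0=proj(c,p).astype(int)-[60,70];im=c["image"].copy()
cv2.imwrite("pics/sd15.png",cv2.resize(im[u0[1]:u0[1]+120,u0[0]:u0[0]+120],(600,600),interpolation=cv2.INTER_CUBIC))
E
```

```text
16.6167 [ 0.5056 -0.2298  0.056 ] [[ 0.0068  1.      0.0016]
 [ 1.     -0.0068 -0.0054]
 [-0.0054  0.0016 -1.    ]] [-0.5451  0.066  -0.3751]
[321.3135 248.7764]
[321.0187 205.5943]
[320.6163 266.9814]
```

View pics/w15.png

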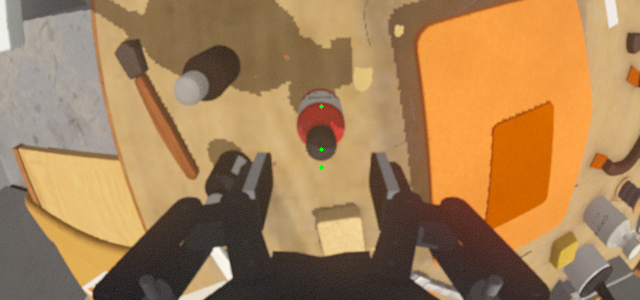

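View pics/sd15.png

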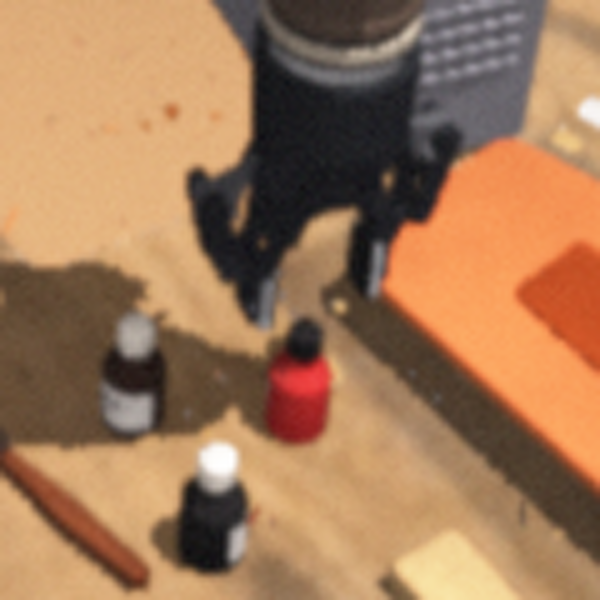

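Request:
{"method": "arm_command", "body": {"series": [{"tx": 0,"ty": 0.0005,"tz": -0.016,"wx": 0,"wy": 0,"wz": 0,"grip": -0.2},{"tx": 0,"ty": 0,"tz": -0.018,"wx": 0,"wy": 0,"wz": 0,"grip": -0.2},{"tx": 0,"ty": 0,"tz": -0.012,"wx": 0,"wy": 0,"wz": 0,"grip": -0.2},{"tx": 0,"ty": 0,"tz": 0,"wx": 0,"wy": 0,"wz": 0,"grip": -0.2}]}}

```text
time_s: 17.05
tool_pos: [0.5087, -0.2306, 0.0109]
tcp_rot: [[0.006, 1.0, 0.007], [1.0, -0.006, -0.008], [-0.008, 0.007, -1.0]]
ft_force: [-0.8, 0.2, -0.3]
grip_width: 0.602
```

```bash
python3 - <<'E'
from h import *
s=sense();p=s["tool_pos"];print(s["time_s"],p,s["tcp_rot"][:,2],s["ft_force"])
c=capture("side");u0=proj(c,p).astype(int)-[60,80];im=c["image"].copy()
cv2.imwrite("pics/sd16.png",cv2.resize(im[u0[1]:u0[1]+120,u0[0]:u0[0]+120],(600,600),interpolation=cv2.INTER_CUBIC))
c=capture("wrist");cv2.imwrite("pics/w16.png",c["image"][100:])
E
```

```text
17.05 [ 0.5087 -0.2306  0.0109] [ 0.0068 -0.0081 -0.9999] [-0.7749  0.1787 -0.3367]
```

View pics/sd16.png

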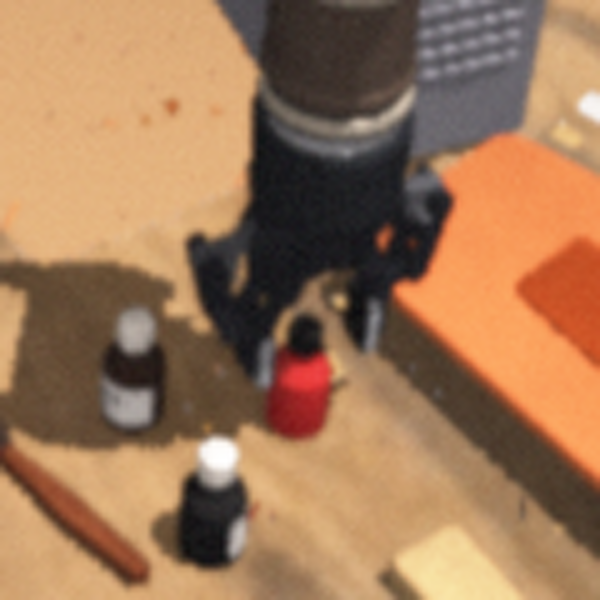

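View pics/w16.png

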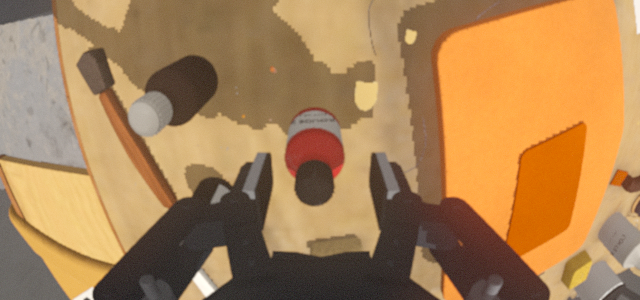

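Request:
{"method": "arm_command", "body": {"series": [{"tx": -0.0015,"ty": 0.0008,"tz": -0.01,"wx": 0.003,"wy": 0.003,"wz": 0,"grip": -0.2},{"tx": -0.001,"ty": 0.0005,"tz": -0.01,"wx": 0.003,"wy": 0.003,"wz": 0,"grip": -0.2},{"tx": 0,"ty": 0,"tz": -0.003,"wx": 0,"wy": 0,"wz": 0,"grip": -0.2},{"tx": 0,"ty": 0,"tz": 0,"wx": 0,"wy": 0,"wz": 0,"grip": -0.2}]}}

```text
time_s: 17.48
tool_pos: [0.5101, -0.2314, -0.0093]
tcp_rot: [[0.006, 1.0, 0.008], [1.0, -0.006, -0.006], [-0.006, 0.008, -1.0]]
ft_force: [-0.4, 0.5, -0.2]
grip_width: 0.602
```

```bash
python3 - <<'E'
from h import *
s=sense();p=s["tool_pos"];print(s["time_s"],p,s["tcp_rot"][:,2],s["ft_force"])
c=capture("side");u0=proj(c,p).astype(int)-[60,80];im=c["image"].copy()
cv2.imwrite("pics/sd17.png",cv2.resize(im[u0[1]:u0[1]+120,u0[0]:u0[0]+120],(600,600),interpolation=cv2.INTER_CUBIC))
c=capture("wrist");cv2.imwrite("pics/w17.png",c["image"][100:])
E
```

```text
17.4833 [ 0.5101 -0.2314 -0.0093] [ 0.0082 -0.0059 -0.9999] [-0.4152  0.5488 -0.2305]
```

View pics/sd17.png

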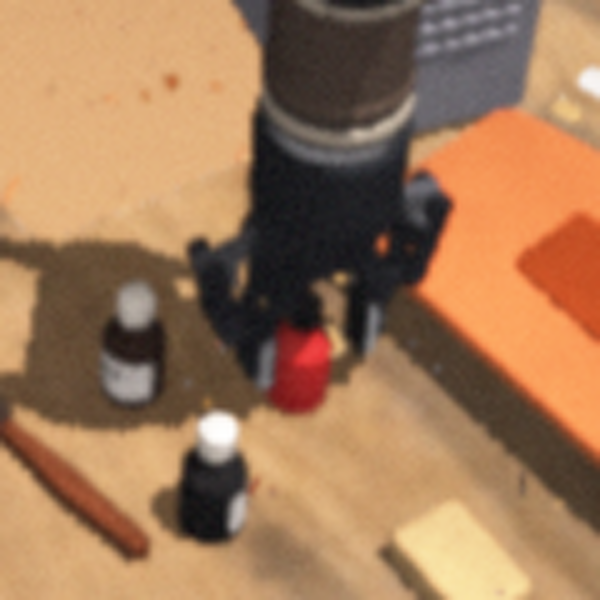

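View pics/w17.png

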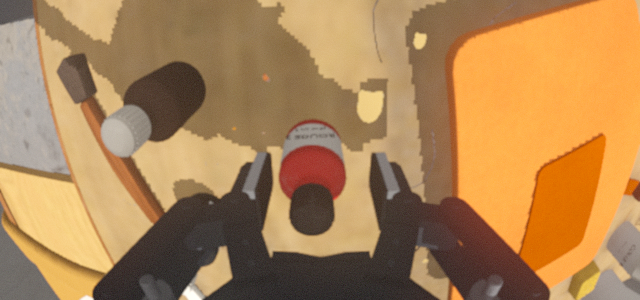

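Request:
{"method": "arm_command", "body": {"series": [{"tx": -0.003,"ty": 0.0015,"tz": 0,"wx": 0.003,"wy": 0.004,"wz": 0,"grip": -0.2},{"tx": -0.002,"ty": 0.001,"tz": 0,"wx": 0,"wy": 0.003,"wz": 0,"grip": -0.2},{"tx": 0,"ty": 0,"tz": 0,"wx": 0,"wy": 0,"wz": 0,"grip": -0.2}]}}

```text
time_s: 17.83
tool_pos: [0.5056, -0.2292, -0.008]
tcp_rot: [[0.006, 1.0, 0.002], [1.0, -0.006, -0.004], [-0.003, 0.002, -1.0]]
ft_force: [-0.7, -0.7, 0.3]
grip_width: 0.601
```

Request:
{"method": "arm_command", "body": {"series": [{"tx": 0,"ty": 0,"tz": -0.003,"wx": 0,"wy": 0,"wz": 0,"grip": 1},{"tx": 0,"ty": 0,"tz": 0,"wx": 0,"wy": 0,"wz": 0,"grip": 1},{"tx": 0,"ty": 0,"tz": 0,"wx": 0,"wy": 0,"wz": 0,"grip": 1},{"tx": 0,"ty": 0,"tz": 0,"wx": 0,"wy": 0,"wz": 0,"grip": 1}], "newtons": 25}}

```text
time_s: 18.17
tool_pos: [0.5059, -0.2294, -0.0105]
tcp_rot: [[0.006, 1.0, 0.003], [1.0, -0.006, -0.004], [-0.004, 0.003, -1.0]]
ft_force: [0.5, -0.5, -0.8]
grip_width: 0.369
```

```bash
python3 - <<'E'
from h import *
s=sense();p=s["tool_pos"];print(s["time_s"],p,s["tcp_rot"][:,2],s["ft_force"],s["grip_width"])
c=capture("side");u0=proj(c,p).astype(int)-[60,80];im=c["image"].copy()
cv2.imwrite("pics/sd18.png",cv2.resize(im[u0[1]:u0[1]+120,u0[0]:u0[0]+120],(600,600),interpolation=cv2.INTER_CUBIC))
# door pose view for later
cv2.imwrite("pics/sd18d.png",cv2.resize(im[130:280,230:430],(800,600),interpolation=cv2.INTER_CUBIC))
for q in spot_in("side","bin")[:2]: print(q["confidence"],w(c,q["centre"]))
for q in spot_in("side","door_edge")[:2]: print(q["confidence"],w(c,q["centre"]))
E
```

```text
18.1667 [ 0.5059 -0.2294 -0.0105] [ 0.0034 -0.0042 -1.    ] [ 0.5328 -0.4839 -0.7663] 0.3694108156024016
0.78 [0.4302 0.1663 0.1192]
0.4 [ 0.4225 -0.207   0.044 ]
0.65 [0.4331 0.1702 0.1138]
```

View pics/sd18.png

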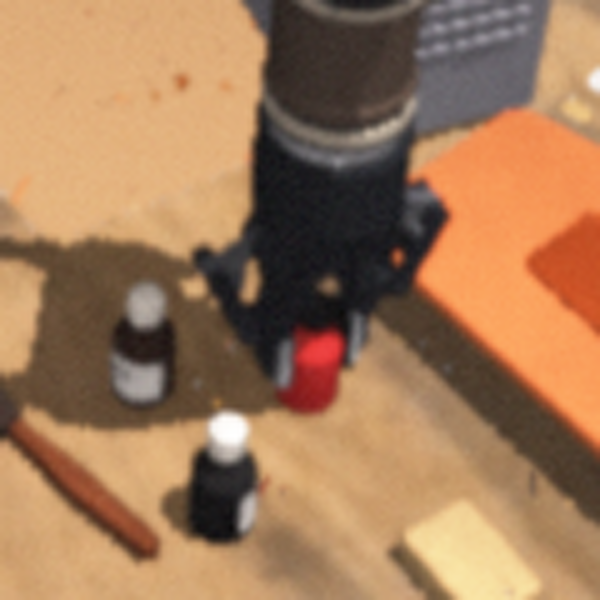

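View pics/sd18d.png

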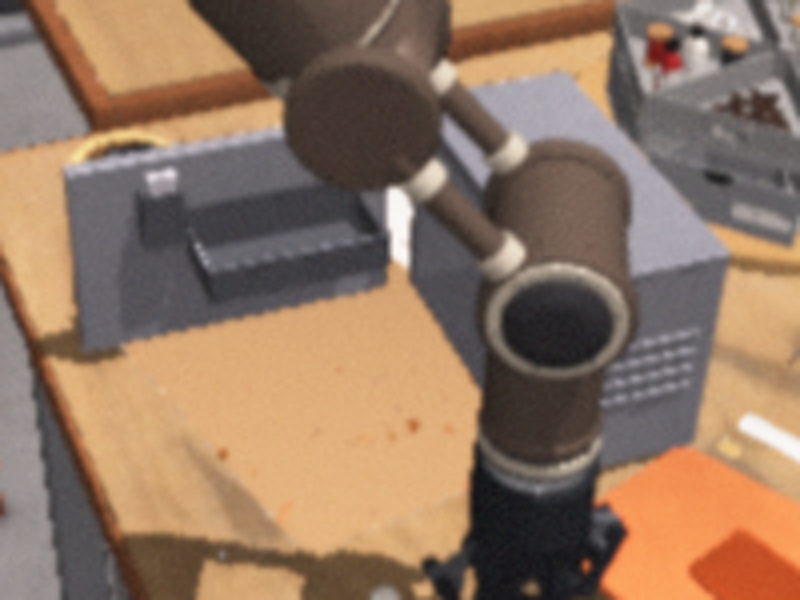

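```bash
python3 - <<'E'
from h import *
im=cv2.imread("pics/sd12.png");cv2.imwrite("pics/sd12z.png",cv2.resize(im[170:400,140:440],(783,600),interpolation=cv2.INTER_CUBIC))
E
```

```text
(no output)
```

View pics/sd12z.png

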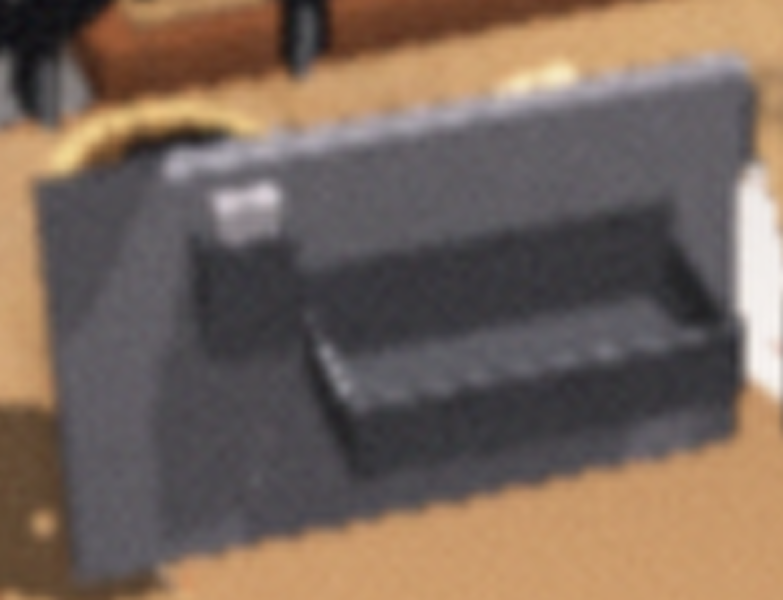

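Request:
{"method": "arm_command", "body": {"series": [{"tx": 0,"ty": 0,"tz": 0.008,"wx": 0,"wy": 0,"wz": 0,"grip": 1},{"tx": 0,"ty": 0,"tz": 0.02,"wx": 0,"wy": 0,"wz": 0,"grip": 1},{"tx": 0,"ty": 0,"tz": 0.03,"wx": 0,"wy": 0,"wz": 0,"grip": 1},{"tx": 0,"ty": 0,"tz": 0.03,"wx": 0,"wy": 0,"wz": 0,"grip": 1}]}}

```text
time_s: 18.65
tool_pos: [0.4981, -0.2252, 0.073]
tcp_rot: [[0.006, 1.0, -0.013], [1.0, -0.006, 0.005], [0.005, -0.013, -1.0]]
ft_force: [1.2, 0.1, -0.8]
grip_width: 0.372
```

```bash
python3 - <<'E'
from h import *
from scipy.optimize import least_squares
c=capture("side")
px=lambda u,v:(200+(140+u/2.61)/3.3333,100+(170+v/2.609)/3.3333)
for n,u in dict(BL=(305,270),BR=(668,208),FR=(738,322),FL=(350,405)).items(): print(n,ray_z(c,px(*u),.124))
for n,u in dict(doorfree=(38,180),doorhinge=(748,70),freein=(50,182)).items(): print(n,ray_z(c,px(*u),.186))
for n,u in dict(bfree=(80,580),bh=(735,437)).items(): print(n,ray_z(c,px(*u),.014))
E
```

```text
BL [0.4265 0.1832 0.124 ]
BR [0.5628 0.172  0.124 ]
FR [0.5575 0.0967 0.124 ]
FL [0.4153 0.1012 0.124 ]
doorfree [0.3339 0.1814 0.186 ]
doorhinge [0.5867 0.1579 0.186 ]
freein [0.3374 0.1787 0.186 ]
bfree [0.3327 0.1766 0.014 ]
bh [0.5906 0.1663 0.014 ]
```

Request:
{"method": "arm_command", "body": {"series": [{"tx": 0,"ty": 0.01,"tz": 0.025,"wx": 0,"wy": 0,"wz": 0,"grip": 1},{"tx": -0.001,"ty": 0.02,"tz": 0.03,"wx": 0,"wy": 0,"wz": 0,"grip": 1},{"tx": -0.001,"ty": 0.03,"tz": 0.025,"wx": 0,"wy": 0,"wz": 0,"grip": 1},{"tx": -0.001,"ty": 0.034,"tz": 0,"wx": 0,"wy": 0,"wz": 0,"grip": 1},{"tx": -0.001,"ty": 0.034,"tz": 0,"wx": 0,"wy": 0,"wz": 0,"grip": 1},{"tx": -0.001,"ty": 0.034,"tz": 0,"wx": 0,"wy": 0,"wz": 0,"grip": 1},{"tx": -0.001,"ty": 0.034,"tz": 0,"wx": 0,"wy": 0,"wz": 0,"grip": 1},{"tx": -0.001,"ty": 0.03,"tz": 0,"wx": 0,"wy": 0,"wz": 0,"grip": 1},{"tx": -0.001,"ty": 0.02,"tz": 0,"wx": 0,"wy": 0,"wz": 0,"grip": 1},{"tx": 0,"ty": 0,"tz": 0,"wx": 0,"wy": 0,"wz": 0,"grip": 1}]}}

```text
time_s: 19.53
tool_pos: [0.4991, 0.0249, 0.1766]
tcp_rot: [[0.014, 1.0, 0.021], [1.0, -0.013, -0.006], [-0.005, 0.021, -1.0]]
ft_force: [1.0, -0.4, -0.8]
grip_width: 0.373
```

Request:
{"method": "arm_command", "body": {"series": [{"tx": -0.002,"ty": 0.02,"tz": 0,"wx": 0.001,"wy": 0.004,"wz": -0.003,"grip": 1},{"tx": -0.003,"ty": 0.028,"tz": 0,"wx": 0.001,"wy": 0.004,"wz": -0.004,"grip": 1},{"tx": -0.003,"ty": 0.028,"tz": 0,"wx": 0.001,"wy": 0.004,"wz": -0.004,"grip": 1},{"tx": -0.002,"ty": 0.018,"tz": 0,"wx": 0.001,"wy": 0.004,"wz": -0.004,"grip": 1},{"tx": -0.001,"ty": 0.008,"tz": 0,"wx": 0,"wy": 0.003,"wz": -0.004,"grip": 1},{"tx": 0,"ty": 0,"tz": 0,"wx": 0,"wy": 0,"wz": 0,"grip": 1}]}}

```text
time_s: 20.03
tool_pos: [0.4885, 0.1284, 0.1793]
tcp_rot: [[0.032, 0.999, 0.006], [0.999, -0.032, -0.005], [-0.005, 0.006, -1.0]]
ft_force: [0.4, -0.8, -0.5]
grip_width: 0.373
```

```bash
python3 - <<'E'
from h import *
s=sense();p=s["tool_pos"];print(s["time_s"],p,s["tcp_rot"],s["ft_force"],s["grip_width"])
c=capture("wrist");T=wristT(c,s);im=c["image"].copy()
B=np.array([.487,.133,.096]);ux=np.array([1,-.035,0]);uy=np.array([.035,1,0])
pts=[B]+[B+a*.069*ux+b*.031*uy+[0,0,.028] for a in(-1,1) for b in(-1,1)]
for pt in pts:
    u=wproj(c,T,pt);cv2.circle(im,tuple(int(round(v)) for v in u),2,(0,255,0),-1)
cv2.imwrite("pics/w19.png",im)
for n in ("side","scene"):
    c=capture(n);im=c["image"].copy()
    for pt in pts:
        u=proj(c,pt);cv2.circle(im,tuple(int(round(v)) for v in u),1,(0,255,0),-1)
    u0=proj(c,p).astype(int)-[80,70]
    cv2.imwrite(f"pics/{n}19.png",cv2.resize(im[max(0,u0[1]):u0[1]+150,u0[0]:u0[0]+200],(800,600),interpolation=cv2.INTER_CUBIC))
E
```

```text
20.0333 [0.4885 0.1284 0.1793] [[ 0.0321  0.9995  0.006 ]
 [ 0.9995 -0.032  -0.0049]
 [-0.0047  0.0062 -1.    ]] [ 0.4247 -0.7552 -0.4936] 0.3731006343928772
```

View pics/w19.png

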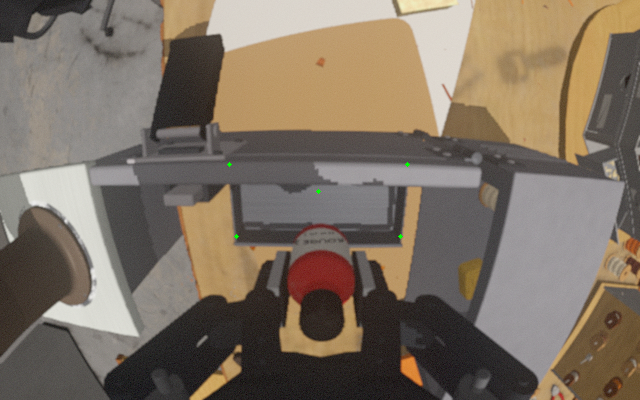

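View pics/side19.png

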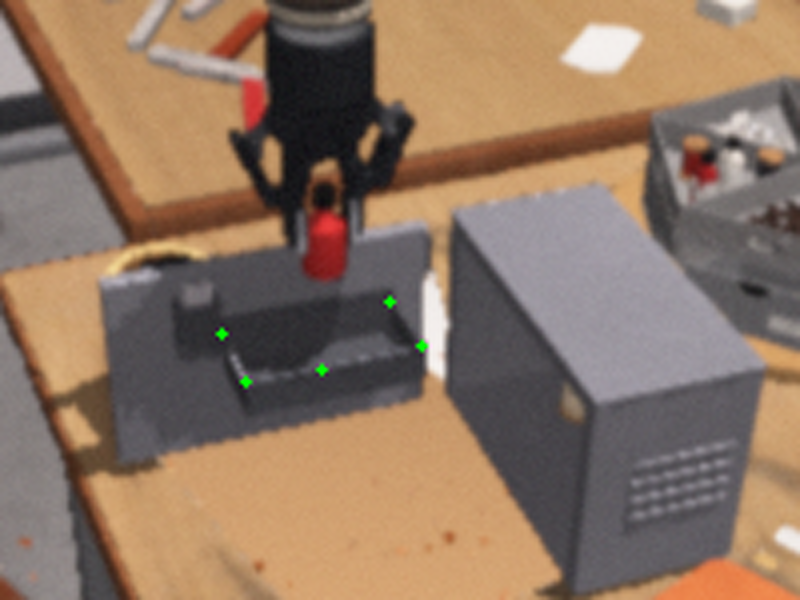

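View pics/scene19.png

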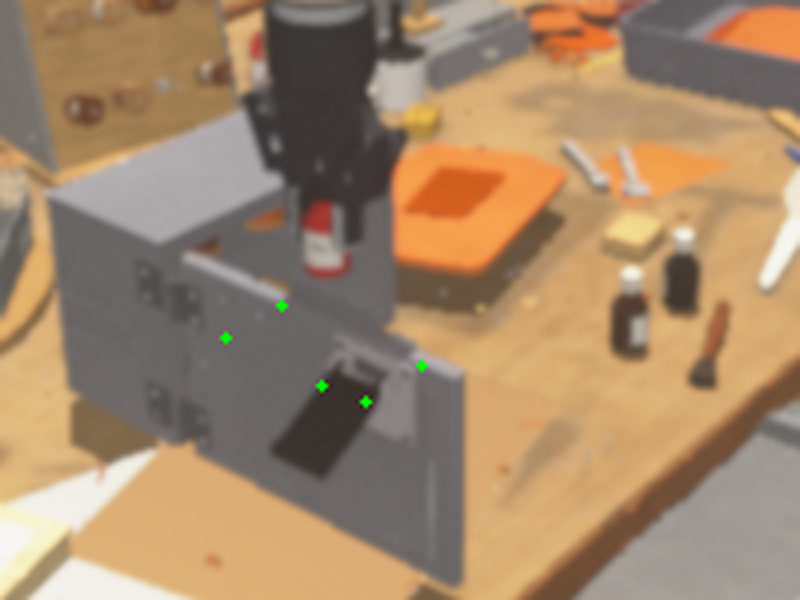

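Request:
{"method": "arm_command", "body": {"series": [{"tx": -0.001,"ty": 0.003,"tz": -0.008,"wx": 0.002,"wy": 0.003,"wz": 0,"grip": 1},{"tx": -0.001,"ty": 0.003,"tz": -0.012,"wx": 0.002,"wy": 0.003,"wz": 0,"grip": 1},{"tx": -0.001,"ty": 0.001,"tz": -0.012,"wx": 0,"wy": 0,"wz": 0,"grip": 1},{"tx": 0,"ty": 0,"tz": 0,"wx": 0,"wy": 0,"wz": 0,"grip": 1}]}}

```text
time_s: 20.52
tool_pos: [0.4862, 0.1301, 0.1446]
tcp_rot: [[0.04, 0.999, 0.001], [0.999, -0.04, -0.002], [-0.002, 0.001, -1.0]]
ft_force: [-1.4, -0.3, -0.2]
grip_width: 0.374
```

Request:
{"method": "arm_command", "body": {"series": [{"tx": 0,"ty": 0.003,"tz": -0.007,"wx": 0,"wy": 0,"wz": 0,"grip": 1},{"tx": 0,"ty": 0.003,"tz": -0.009,"wx": 0,"wy": 0,"wz": 0,"grip": 1},{"tx": 0,"ty": 0,"tz": 0,"wx": 0,"wy": 0,"wz": 0,"grip": 1}]}}

```text
time_s: 20.77
tool_pos: [0.4853, 0.1351, 0.1255]
tcp_rot: [[0.042, 0.999, -0.002], [0.999, -0.042, -0.003], [-0.003, -0.002, -1.0]]
ft_force: [0.2, -0.7, -0.4]
grip_width: 0.375
```

```bash
python3 - <<'E'
from h import *
s=sense();p=s["tool_pos"];print(s["time_s"],p,s["tcp_rot"][:,2],s["ft_force"],s["grip_width"])
c=capture("wrist");T=wristT(c,s);im=c["image"].copy()
B=np.array([.487,.136,.096]);ux=np.array([1,-.04,0]);uy=np.array([.04,1,0])
pts=[B]+[B+a*.069*ux+b*.031*uy+[0,0,.028] for a in(-1,1) for b in(-1,1)]
for pt in pts:
    u=wproj(c,T,pt);cv2.circle(im,tuple(int(round(v)) for v in u),2,(0,255,0),-1)
cv2.imwrite("pics/w20.png",cv2.resize(im[140:,200:440],(554,600)))
for n in ("side",):
    c=capture(n);im=c["image"].copy()
    u0=proj(c,p).astype(int)-[60,70]
    cv2.imwrite(f"pics/{n}20.png",cv2.resize(im[max(0,u0[1]):u0[1]+120,u0[0]:u0[0]+120],(600,600),interpolation=cv2.INTER_CUBIC))
E
```

```text
20.7667 [0.4853 0.1351 0.1255] [-0.0023 -0.003  -1.    ] [ 0.2202 -0.7135 -0.3601] 0.37534043400399364
```

View pics/w20.png

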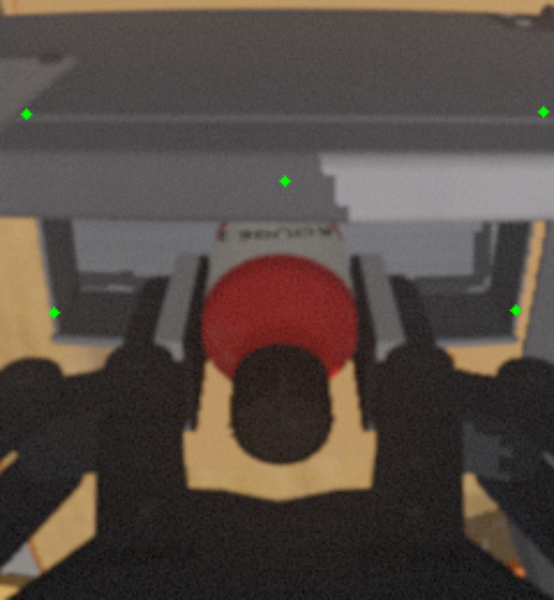

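View pics/side20.png

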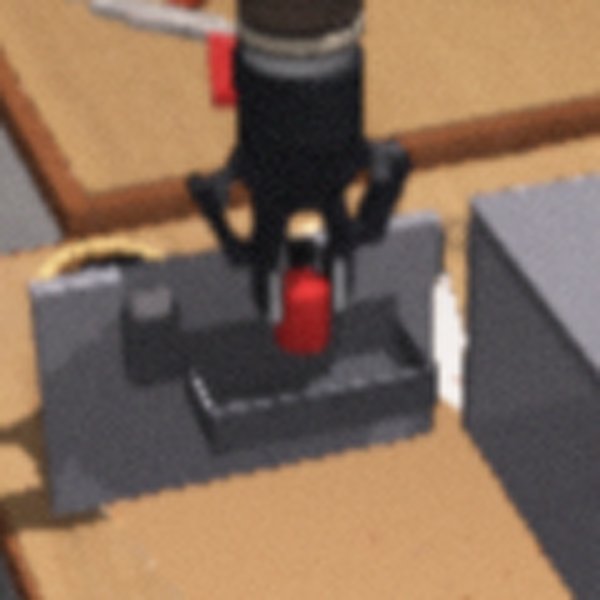

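Request:
{"method": "arm_command", "body": {"series": [{"tx": 0.001,"ty": -0.002,"tz": -0.008,"wx": 0,"wy": 0,"wz": 0,"grip": 1},{"tx": 0,"ty": -0.001,"tz": -0.01,"wx": 0,"wy": 0,"wz": 0,"grip": 1},{"tx": 0,"ty": 0,"tz": -0.008,"wx": 0,"wy": 0,"wz": 0,"grip": 1},{"tx": 0,"ty": 0,"tz": 0,"wx": 0,"wy": 0,"wz": 0,"grip": 1}]}}

```text
time_s: 21.2
tool_pos: [0.4894, 0.1322, 0.1003]
tcp_rot: [[0.041, 0.999, 0.004], [0.999, -0.041, -0.002], [-0.002, 0.004, -1.0]]
ft_force: [-1.4, -0.1, -0.5]
grip_width: 0.373
```

```bash
python3 - <<'E'
from h import *
s=sense();p=s["tool_pos"];print(s["time_s"],p,s["tcp_rot"][:,2],s["ft_force"],s["grip_width"])
for n in ("side",):
    c=capture(n);im=c["image"].copy()
    u0=proj(c,p).astype(int)-[60,70]
    cv2.imwrite(f"pics/{n}21.png",cv2.resize(im[max(0,u0[1]):u0[1]+120,u0[0]:u0[0]+120],(600,600),interpolation=cv2.INTER_CUBIC))
c=capture("wrist");cv2.imwrite("pics/w21.png",cv2.resize(c["image"][140:,200:440],(554,600)))
E
```

```text
21.2 [0.4894 0.1322 0.1003] [ 0.0043 -0.0023 -1.    ] [-1.3536 -0.0776 -0.5081] 0.3732893531371877
```

View pics/side21.png

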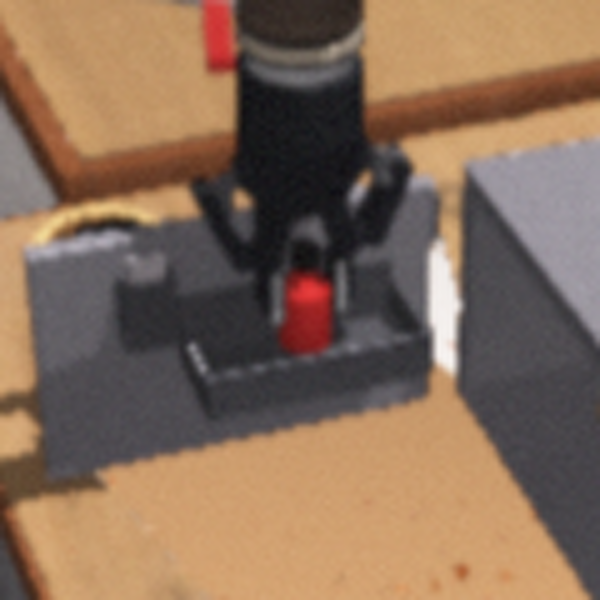

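View pics/w21.png

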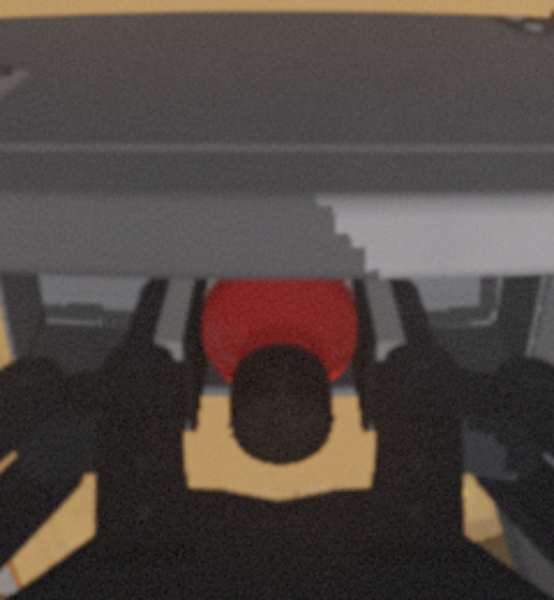

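Request:
{"method": "arm_command", "body": {"series": [{"tx": -0.001,"ty": 0,"tz": -0.004,"wx": 0,"wy": 0.002,"wz": 0,"grip": 1},{"tx": 0,"ty": 0,"tz": -0.004,"wx": 0,"wy": 0.002,"wz": 0,"grip": 1},{"tx": 0,"ty": 0,"tz": -0.002,"wx": 0,"wy": 0,"wz": 0,"grip": 1},{"tx": 0,"ty": 0,"tz": 0,"wx": 0,"wy": 0,"wz": 0,"grip": 1}]}}

```text
time_s: 21.63
tool_pos: [0.4902, 0.1327, 0.0914]
tcp_rot: [[0.041, 0.999, 0.004], [0.999, -0.041, -0.001], [-0.001, 0.004, -1.0]]
ft_force: [-0.3, 0.1, -0.9]
grip_width: 0.369
```

Request:
{"method": "arm_command", "body": {"series": [{"tx": -0.001,"ty": 0,"tz": -0.002,"wx": 0,"wy": 0,"wz": 0,"grip": 1},{"tx": 0,"ty": 0,"tz": -0.002,"wx": 0,"wy": 0,"wz": 0,"grip": 1}]}}

```text
time_s: 21.8
tool_pos: [0.4896, 0.1328, 0.0876]
tcp_rot: [[0.041, 0.999, 0.005], [0.999, -0.041, -0.001], [-0.001, 0.005, -1.0]]
ft_force: [0.2, -0.5, -0.6]
grip_width: 0.374
```

Request:
{"method": "arm_command", "body": {"series": [{"tx": 0,"ty": 0,"tz": -0.0015,"wx": 0,"wy": 0,"wz": 0,"grip": 1}]}}

```text
time_s: 21.88
tool_pos: [0.4896, 0.1328, 0.086]
tcp_rot: [[0.041, 0.999, 0.005], [0.999, -0.041, -0.001], [-0.001, 0.005, -1.0]]
ft_force: [-1.5, -0.1, -1.0]
grip_width: 0.371
```

Request:
{"method": "arm_command", "body": {"series": [{"tx": 0,"ty": 0,"tz": -0.0015,"wx": 0,"wy": 0,"wz": 0,"grip": 1}]}}

```text
time_s: 21.97
tool_pos: [0.4898, 0.1329, 0.0852]
tcp_rot: [[0.041, 0.999, 0.005], [0.999, -0.041, -0.001], [-0.001, 0.005, -1.0]]
ft_force: [-4.0, -0.6, 13.9]
grip_width: 0.372
```

Request:
{"method": "arm_command", "body": {"series": [{"tx": 0,"ty": 0,"tz": 0.0004,"wx": 0,"wy": 0,"wz": 0,"grip": 1},{"tx": 0,"ty": 0,"tz": 0,"wx": 0,"wy": 0,"wz": 0,"grip": 0.1},{"tx": 0,"ty": 0,"tz": 0,"wx": 0,"wy": 0,"wz": 0,"grip": 0},{"tx": 0,"ty": 0,"tz": 0,"wx": 0,"wy": 0,"wz": 0,"grip": -0.1},{"tx": 0,"ty": 0,"tz": 0,"wx": 0,"wy": 0,"wz": 0,"grip": -0.3},{"tx": 0,"ty": 0,"tz": 0,"wx": 0,"wy": 0,"wz": 0,"grip": -0.3}]}}

```text
time_s: 22.47
tool_pos: [0.4908, 0.1331, 0.0864]
tcp_rot: [[0.041, 0.999, 0.007], [0.999, -0.041, -0.001], [-0.0, 0.007, -1.0]]
ft_force: [-0.4, -0.6, -0.6]
grip_width: 0.645
```

```bash
python3 - <<'E'
from h import *
s=sense();p=s["tool_pos"];print(s["time_s"],p,s["tcp_rot"][:,2],s["ft_force"],s["grip_width"])
for n in ("side",):
    c=capture(n);im=c["image"].copy()
    u0=proj(c,p).astype(int)-[60,70]
    cv2.imwrite(f"pics/{n}22.png",cv2.resize(im[max(0,u0[1]):u0[1]+120,u0[0]:u0[0]+120],(600,600),interpolation=cv2.INTER_CUBIC))
c=capture("wrist");cv2.imwrite("pics/w22.png",cv2.resize(c["image"][140:,200:440],(554,600)))
E
```

```text
22.4667 [0.4908 0.1331 0.0864] [ 0.0071 -0.0008 -1.    ] [-0.4396 -0.5666 -0.5965] 0.6454479764124695
```

View pics/side22.png

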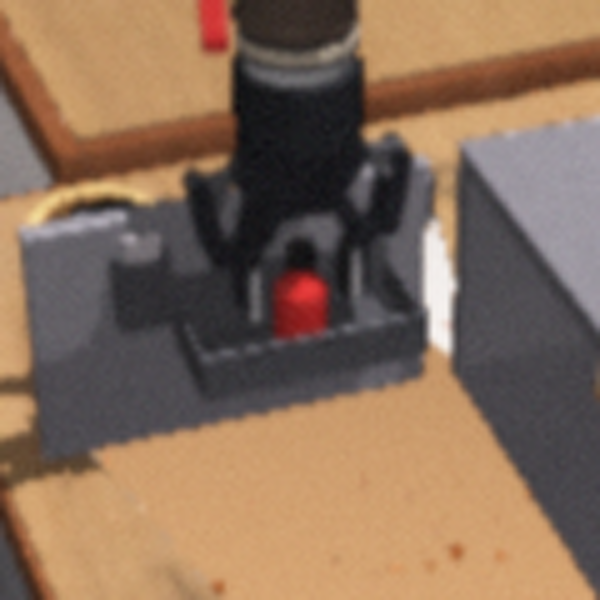

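View pics/w22.png

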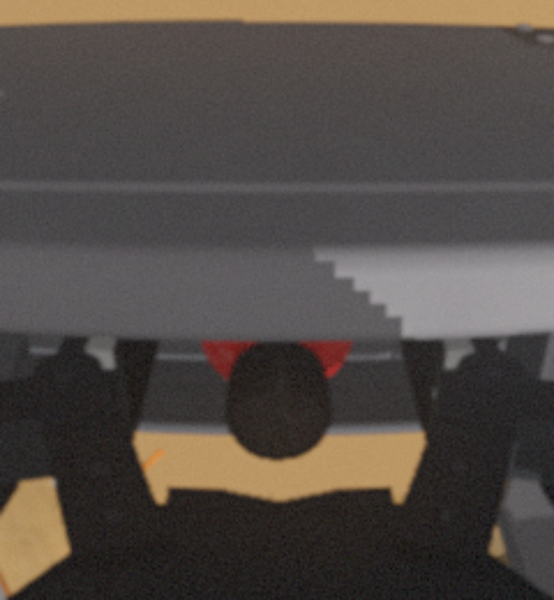

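Request:
{"method": "arm_command", "body": {"series": [{"tx": 0.0,"ty": 0,"tz": 0.008,"wx": 0,"wy": 0,"wz": 0,"grip": -0.35},{"tx": 0.001,"ty": 0,"tz": 0.012,"wx": 0,"wy": 0,"wz": 0,"grip": -0.35},{"tx": 0.001,"ty": 0,"tz": 0.015,"wx": 0,"wy": 0,"wz": 0,"grip": -0.35},{"tx": 0.001,"ty": 0,"tz": 0.018,"wx": 0,"wy": 0,"wz": 0,"grip": -0.35}]}}

```text
time_s: 22.9
tool_pos: [0.4889, 0.1322, 0.1374]
tcp_rot: [[0.041, 0.999, -0.004], [0.999, -0.041, -0.003], [-0.003, -0.004, -1.0]]
ft_force: [0.0, -0.4, -0.7]
grip_width: 0.672
```

Request:
{"method": "arm_command", "body": {"series": [{"tx": 0,"ty": 0,"tz": 0.03,"wx": 0,"wy": 0,"wz": 0,"grip": -0.35},{"tx": 0,"ty": 0,"tz": 0.035,"wx": 0,"wy": 0,"wz": 0,"grip": -0.35},{"tx": 0,"ty": -0.01,"tz": 0.035,"wx": 0,"wy": 0,"wz": 0,"grip": -0.35},{"tx": 0,"ty": -0.02,"tz": 0.02,"wx": 0,"wy": 0,"wz": 0,"grip": -0.35},{"tx": 0,"ty": 0,"tz": 0,"wx": 0,"wy": 0,"wz": 0,"grip": -0.35}]}}

```text
time_s: 23.32
tool_pos: [0.4888, 0.1019, 0.2682]
tcp_rot: [[0.038, 0.999, 0.001], [0.999, -0.038, -0.003], [-0.003, 0.001, -1.0]]
ft_force: [0.9, 0.2, 0.1]
grip_width: 0.673
```

```bash
python3 - <<'E'
from h import *
s=sense();p=s["tool_pos"];print(s["time_s"],p,s["ft_force"],s["grip_width"])
c=capture("side");cv2.imwrite("pics/side23.png",cv2.resize(c["image"][130:310,230:470],(800,600),interpolation=cv2.INTER_CUBIC))
for t in ["red_bottle","brown_bottle","black_bottle","dauber","tape_roll"]:
    for q in spot_in("side",t)[:1]: print(t,q["confidence"],w(c,q["centre"]))
c=capture("scene");cv2.imwrite("pics/scene23.png",cv2.resize(c["image"][130:280,230:430],(800,600),interpolation=cv2.INTER_CUBIC))
for t in ["red_bottle","brown_bottle","black_bottle","dauber","tape_roll"]:
    for q in spot_in("scene",t)[:1]: print(t,q["confidence"],w(c,q["centre"]))
E
```

```text
23.3167 [0.4888 0.1019 0.2682] [0.8878 0.1727 0.0629] 0.6732046130300964
red_bottle 0.62 [0.4829 0.1293 0.1363]
brown_bottle 0.49 [ 0.4237 -0.2033  0.0451]
black_bottle 0.63 [ 0.4229 -0.2919  0.0397]
dauber 0.66 [ 0.3605 -0.2332  0.0138]
tape_roll 0.49 [0.4244 0.4499 0.0272]
brown_bottle 0.51 [ 0.4195 -0.1811  0.0327]
black_bottle 0.66 [ 0.4246 -0.2782  0.0298]
tape_roll 0.93 [0.4341 0.4219 0.0179]
```

View pics/side23.png

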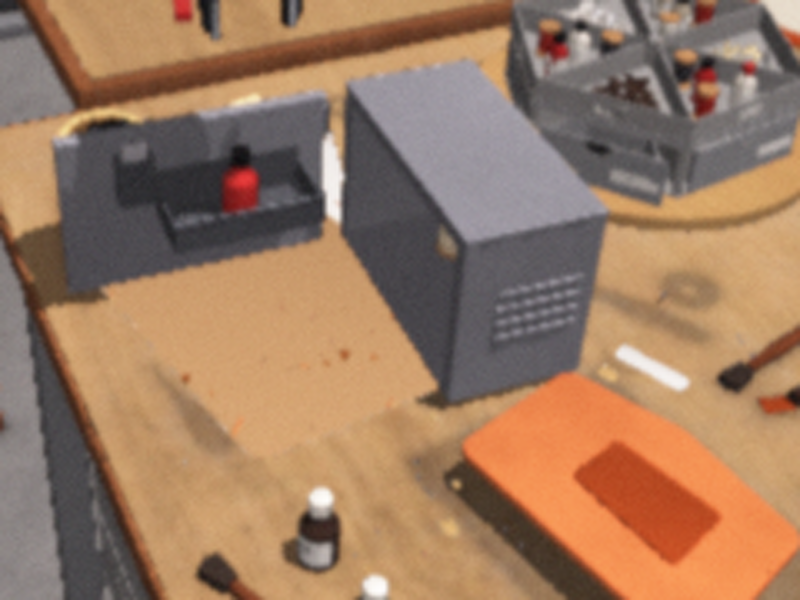

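View pics/scene23.png

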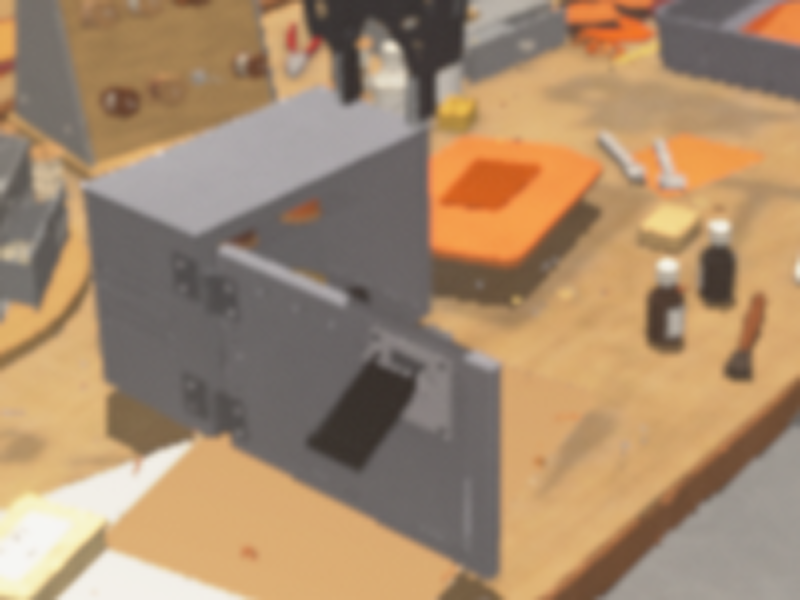

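```bash
python3 -c "
from workcell import *
print(finish_job())"
```

```text
the job is handed in; nothing more can be done
None
```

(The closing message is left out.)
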